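# Make up two PVC pipe-repair kits

### The arm

A 6-joint arm with a two-finger parallel gripper is mounted at the origin on the work surface. World frame = base frame: x ahead of the robot, y to its left, z up, the work surface at z = 0. Lengths are in m, angles in rad, forces in N, time in s.
With the tool pointing down it reaches from about 0.375 to 0.9 m from the base axis. Payload 3.1 kg.
Tool frame: the origin (TCP) lies midway between the tips of the shut fingers; the grasp point (between the pads) lies r.pinch_z behind it (r.pinch_z is the distance from the TCP to the grasp point, in m); z points along the fingers, y is the line along which they close (so a half turn about z gives the same grasp; the last joint's range is limited). The gripper opens to 85 mm and grips with 20 to 120 N. Pads are 22 mm wide; open, the fingers measure 114 mm over their backs; the gripper's body (76 mm by 85 mm) begins 54 mm behind the grasp point. The pads swing forward as they close: fully open they stand 13 mm farther back than shut.
Start: joints at [-1.528, 0.527, 1.433, -0, 1.181, -0.178], TCP at [0.138, -0.61, 0.231] pointing down, gripper open.
Joint ranges: [-3.08, 3.08], [-0.75, 2.2], [0.22, 2.44], [-1.43, 4.57], [0, 2.65], [-2.85, 2.85]. Speed limits (rad/s): [2.79, 2.79, 3.14, 3.14, 3.14, 3.14].

### API

Orientations are given as a rotation vector (axis times angle).
In Python, from station import r, capture, camera_params gives the robot as it stands.
- The arm moves only by the tool move_arm, never from a script. Its argument "targets" is a list of rows, each an object with "claw": the closure, from -1 (fully open) to 1 (shut); "delta_pos": the shift along the tool's x, y, z in units of 2.5 cm (1.0 is 2.5 cm), a list of three; "turn": the turn about the tool's z in units of 0.1 rad (1.0 is 0.1 rad). In form: [{"claw": claw, "delta_pos": [dx, dy, dz], "turn": turn}, ...]. A call has 1 to 20 rows; each row shifts and turns the commanded pose from where the row before left it, along the tool's axes as they then stand; what a row does not reach is not made up. A row lasts 1/12 s, in which the tool goes at most 41.7 mm and 7.16 degrees, less where a joint would pass 70% of its speed; a pose out of reach is approached as far as the arm can. A call with a number of a shift or a turn outside -1 to 1 is refused whole. A call with a gripper value outside its range is refused whole. The fingers move at their own pace and stop on an object; "grip_force" is the grip in N (left out, the last holds). Time passes only in rows, so rows that do not move let the fingers close. It gives the time, the measured TCP pose, the force, the opening and the grip force at its end, in the units of the state.
- r.state(): the state, without advancing time (a new reading comes with each control period).
- capture(name): name is "scene" or "side" or "wrist"; returns (picture, depth): 420x560x3 uint8, blue, green, red; 420x560 float32, m along the optical axis (not along the pixel's ray), 0 where there is no reading.
- camera_params(name): a dict with "fovy" (degrees; the focal length in pixels is half the picture's height over the tangent of half this angle, whatever the lens; pixels are square), "cx", "cy" (the principal point, pixels), "k1" (the pictures are not rectified: a ray, as slopes to the right and down, at radius r is drawn at 1 + k1 r^2 times it, then the intrinsics apply), "pose" (4x4, takes a point from camera to world coordinates); the wrist camera has in their place "T_tool_cam" (4x4, takes a point from camera to tool coordinates, whose origin is the TCP and whose axes are the flange's). Camera axes: x right, y up, looking along -z (the intrinsics and any distortion apply to the point x, -y, -z); pixel columns grow to the right and rows downward; lengths in m; the calibration is good to about 2 mm. A picture is of the moment at which its call begins: read the wrist's pose just before it. camera_params takes no time and is no camera call.
- r.sign_off(): hands the job in; it is judged then, once.
The state is a dict: "time_s": time; "joint_pos": joint angles; "joint_velocities": joint speeds; "effort": joint torques, N m; "eef_pos": TCP position; "orientation": TCP orientation; "force": force on the tool from outside, world axes, zero at the start; "wrist_torque": the same for the moment, N m; "width": opening from 0.0 (shut) to 1.0 (fully open); "grasp_force": force on a finger pad.
Only numpy, scipy, OpenCV 4.12 (cv2) and the standard library are available. Lean on these libraries where they do the work, as an engineer would, in place of code of your own. Each camera call takes 0.05 s, during which the arm holds its last target. There are 200 camera calls.

### The job

Make up two pipe-repair kits from the white PVC fittings on the bench: the 90-degree elbow, the 45-degree elbow and the straight coupling go into the three-cell tray for the run round the beam, and the tee and the end cap into the two-cell tray for the clean-out. Put one fitting in each cell, resting fully on the tray floor and the same way up as it now is (elbows and tee lying flat, coupling and cap standing on end). The ball valve, the can of cement and the tape measure are not wanted: leave them where they are.

Things in the scene. Friction and masses are not known exactly. Their poses are not given: they have to be found in the camera images.
- tray3: three-cell tray: shallow grey plastic parts tray, 122 x 298 mm, three cells in a row along its y, cell centres at y = -98, 0 and +98 mm from the origin. Each cell is 114 mm (along the tray's x) by 94 mm (along its y) inside; outer walls and dividers are 4 mm thick and the tray 22 mm high, its floor top 4 mm above the bench. Fixed to the bench. Origin: centre of the underside, z up.
- tray2: two-cell tray: shallow grey plastic parts tray, 122 x 200 mm, two cells in a row along its y, cell centres at y = -49 and +49 mm from the origin. Each cell is 114 mm (along the tray's x) by 94 mm (along its y) inside; outer walls and dividers are 4 mm thick and the tray 22 mm high, its floor top 4 mm above the bench. Fixed to the bench. Origin: centre of the underside, z up.
- elbow90: 90-degree elbow, white PVC pipe fitting, 41 mm socket diameter, lying flat, 41 mm high. Its two legs run along +x and +y, each ending 46.5 mm from the crossing of their axes (the 41 mm socket covers the outer 29 mm). Origin: on the bench directly below that crossing, z up. 48 g.
- elbow45: 45-degree elbow, white PVC pipe fitting, 41 mm socket diameter, lying flat, 41 mm high, seen from above a shallow V. One leg runs along +x, the other at 135 degrees from it towards +y (direction -0.707, +0.707), each ending 37 mm from the crossing of their axes (sockets: outer 28 mm). Origin: on the bench below that crossing, z up. 42 g.
- coupling: straight coupling, white PVC pipe fitting, 41 mm socket diameter: an open tube 41 mm in diameter and 60 mm tall, standing on end, so that its round bore is seen from above. Origin: centre of its underside, z up. 36 g.
- tee: tee, white PVC pipe fitting, 41 mm socket diameter, lying flat, 41 mm high. Its straight run lies along x, from -46.5 to +46.5 mm; the branch runs along +y and ends 46.5 mm from the run's axis (each 41 mm socket covers the outer 29 mm of its arm). Origin: on the bench directly below the crossing of the axes, z up. 65 g.
- cap: end cap, white PVC pipe fitting, 41 mm socket diameter: a closed, slightly domed round cap 41 mm in diameter and 41 mm tall, standing with its closed end up. Origin: centre of its underside, z up. 28 g.
- valve: ball valve among the fittings, not part of any kit: white PVC, about 96 mm long along x, 50 mm in diameter, with a flat grey bar handle on top (78 mm long, 67 mm above the bench). Origin: centre of its underside. Leave alone.
- cement: can of pipe cement, bystander: light grey round can 56 mm in diameter with a black screw cap, 88 mm tall. Origin: centre of its underside. Leave alone.
- tape: tape measure, bystander: black rounded case 72 x 36 x 64 mm standing on its edge, steel end hook. Origin: centre of its underside. Leave alone.

How it is judged:
By the outcome, as a careful person would: the job done as asked, in the order asked, and still so for the second after the job is handed in, with the robot touching nothing.
It also fails if it takes over 102 s, if anything falls off the work surface, if the arm or the gripper's body presses on something with over 40 N, if the wrist force passes 120 N, or if a joint passes its speed limit or range.

## Working session

There is one attempt and no reset: what is moved stays moved. The work goes in short steps, Python scripts to look and compute and a tool call to move; the robot and the scene stay as the last step left them, time stands still between calls to the robot, and variables do not carry over. Pictures are saved under pics/ and viewed, at most 16 in all, crops included, and the job is handed in when it is done.

Besides the shell and the picture viewer there is one more tool, called as name([rows], argument=value, ...), one row to a line, values as JSON. move_arm: Moves the arm, as the interface text tells. Shifts and turns lie within -1 to 1; 1 stands for 2.5 cm of shift or 0.1 rad of turn. Its arguments: {"type":"object","properties":{"targets":{"type":"array","items":{"type":"object","properties":{"claw":{"type":"number"},"delta_pos":{"type":"array","items":{"type":"number"}},"turn":{"type":"number"}}}},"grip_force":{"type":"number"}},"required":["targets"]}

```bash
ls; mkdir -p pics; cat > h.py <<'E'
import numpy as np, cv2, pickle
from scipy.spatial.transform import Rotation as R
def K(p,h=420): return h/2/np.tan(np.radians(p['fovy'])/2)
def rays(p,uv):
    f=K(p); d=(np.atleast_2d(uv).astype(float)-[p['cx'],p['cy']])/f
    u=d.copy()
    for _ in range(20): u=d/(1+p['k1']*(u**2).sum(1,keepdims=True))
    return np.c_[u[:,0],-u[:,1],-np.ones(len(u))]
def onplane(p,T,uv,z):
    d=rays(p,uv)@T[:3,:3].T; o=T[:3,3]
    return o+d*((z-o[2])/d[:,2])[:,None]
def cloud(p,T,dep):
    v,u=np.mgrid[:dep.shape[0],:dep.shape[1]]
    c=rays(p,np.c_[u.ravel(),v.ravel()])*dep.reshape(-1,1)
    return (c@T[:3,:3].T+T[:3,3]).reshape(*dep.shape,3)
def toolT(s):
    T=np.eye(4);T[:3,:3]=R.from_rotvec(s['orientation']).as_matrix();T[:3,3]=s['eef_pos'];return T
E
python3 - <<'E'
from h import *
from station import r,capture,camera_params
print(r.state(), r.pinch_z)
for n in ['scene','side','wrist']:
    s=r.state(); im,d=capture(n); p=camera_params(n); print(n,p)
    T=np.array(p['pose']) if 'pose' in p else toolT(s)@np.array(p['T_tool_cam'])
    pickle.dump((im,d,p,T),open(n+'.pkl','wb')); cv2.imwrite(f'pics/{n}0.png',im)
E
```

```text
pics
{'time_s': 0.0, 'joint_pos': array([-1.52752064e+00,  5.28502295e-01,  1.43392478e+00, -1.71487760e-05,
        1.18138567e+00, -1.78486244e-01]), 'joint_velocities': array([-1.33476000e-03,  3.67451411e-04,  7.37285592e-05,  1.07429509e-03,
        3.94957386e-04,  1.33631965e-03]), 'effort': array([-1.33955713e-03, -4.42357957e+01, -1.78025275e+01, -2.95729014e-04,
        8.53933976e-03,  1.39504084e-05]), 'eef_pos': array([ 0.13746849, -0.60894969,  0.23030427]), 'orientation': array([-3.12009652e+00, -3.47394447e-01, -2.10579998e-04]), 'force': array([ 0.16123939, -0.27339356,  0.53653841]), 'wrist_torque': array([ 0.00057637, -0.02252045, -0.0207996 ]), 'grasp_force': 0.0, 'width': 0.9998537584785705} 0.0187
scene {'fovy': 45.789453622341846, 'cx': 269.9211468680337, 'cy': 213.8903236207874, 'k1': 0.04744173395821195, 'pose': array([[-0.62846811, -0.59135943,  0.50529383,  1.26833489],
       [ 0.77766109, -0.49144389,  0.39207924,  0.51061709],
       [ 0.01646381,  0.63935665,  0.76873403,  1.02283213],
       [ 0.        ,  0.        ,  0.        ,  1.        ]])}
side {'fovy': 46.01320404937947, 'cx': 273.2371625021782, 'cy': 210.48794882759984, 'k1': -0.09393646028458733, 'pose': array([[-0.91335073,  0.22850636, -0.33700932,  0.21069055],
       [-0.40693897, -0.48417674,  0.7745796 ,  0.89640419],
       [ 0.01382429,  0.84460507,  0.53521133,  0.66032766],
       [ 0.        ,  0.        ,  0.        ,  1.        ]])}
wrist {'fovy': 68.93648556342923, 'cx': 275.61587888278933, 'cy': 208.78133063459802, 'k1': -0.04335202265129348, 'T_tool_cam': array([[ 2.30523670e-05,  9.60317949e-01,  2.78907575e-01,
         6.91575805e-02],
       [ 9.99999838e-01, -1.80907961e-04,  5.40239177e-04,
        -1.02636676e-03],
       [ 5.69257979e-04,  2.78907518e-01, -9.60317798e-01,
        -1.43662964e-01],
       [ 0.00000000e+00,  0.00000000e+00,  0.00000000e+00,
         1.00000000e+00]])}
```

View pics/scene0.png

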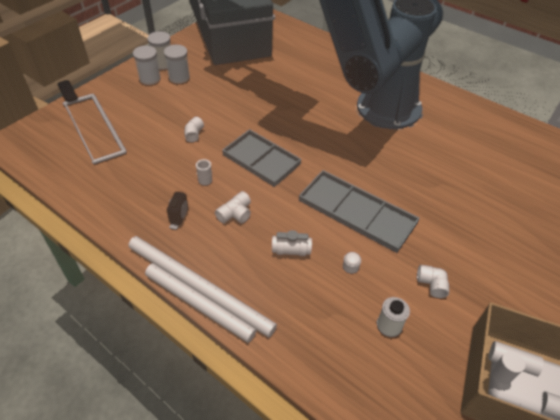

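View pics/side0.png

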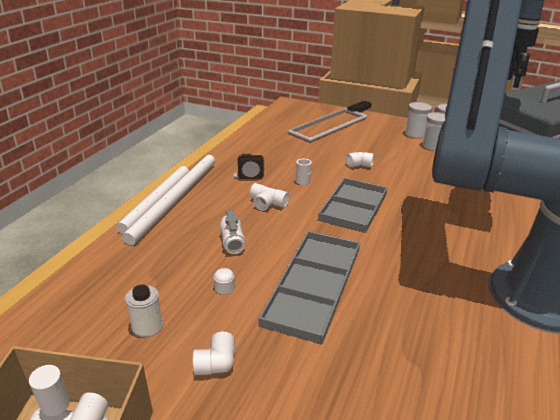

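The scene view shows the 45° elbow (194,129), coupling (204,172), tee (234,208), valve (292,244), cap (352,261), 90° elbow (434,280), two-cell tray (261,158) and three-cell tray (358,210). The side view confirms this. Next I measure them with the depth and with masks.

```bash
python3 - <<'E'
from h import *
x0,x1,y0,y1,s=0.25,0.95,-0.55,0.5,0.0015
W=int((y1-y0)/s);H=int((x1-x0)/s)
outs=[]
for n in ['scene','side']:
    im,d,p,T=pickle.load(open(n+'.pkl','rb')); P=cloud(p,T,d)
    ok=(d>0)
    # rough seeds from scene pixels
    if n=='scene':
        for k,u in dict(e45=(194,129),coup=(204,172),tee=(234,208),cap=(352,261),e90=(434,280),t2=(261,158),t3=(358,210),bench=(300,300)).items(): print(k,P[u[1],u[0]].round(3))
    # ortho at z=0.0205 (mid height) via plane warp, from the image
    yy,xx=np.meshgrid(y1-np.arange(W)*s,x1-np.arange(H)*s)
    for z in ([0.041] if n=='scene' else [0.041]):
        Q=np.stack([xx,yy,np.full_like(xx,z)],-1).reshape(-1,3)
        c=(Q-T[:3,3])@T[:3,:3]; a=np.c_[c[:,0],-c[:,1]]/-c[:,2:]; a*=1+p['k1']*(a**2).sum(1,keepdims=True)
        uv=(a*K(p)+[p['cx'],p['cy']]).astype(np.float32).reshape(H,W,2)
        o=cv2.remap(im,uv[...,0],uv[...,1],cv2.INTER_LINEAR)
        cv2.imwrite(f'pics/ortho_{n}.png',o)
    m=ok&(P[...,2]>0.012)&(P[...,2]<0.1)&(im.min(2)>110)&(im.max(2).astype(int)-im.min(2)<40)
    q=P[m]; q=q[(q[:,0]>x0)&(q[:,0]<x1)&(abs(q[:,1])<0.6)]
    np.save(n+'_pts.npy',q)
    g=np.zeros((300,600),np.uint8); g[((q[:,0]-0.25)/.0025).astype(int).clip(0,299),((q[:,1]+.6)/.0025).astype(int).clip(0,599)]=255
    g=cv2.morphologyEx(g,cv2.MORPH_CLOSE,np.ones((5,5)))
    nn,l,st,_=cv2.connectedComponentsWithStats(g)
    for i in range(1,nn):
        if st[i,4]<60: continue
        sel=l[((q[:,0]-0.25)/.0025).astype(int).clip(0,299),((q[:,1]+.6)/.0025).astype(int).clip(0,599)]==i
        a=q[sel]; print(n,len(a),a.mean(0).round(3),a.min(0).round(3),a.max(0).round(3), np.percentile(a[:,2],95).round(3))
E
```

```text
e45 [ 0.511 -0.371  0.04 ]
coup [ 0.628 -0.217  0.05 ]
tee [ 0.665 -0.076  0.038]
cap [0.611 0.252 0.041]
e90 [0.533 0.427 0.038]
t2 [ 0.452 -0.161  0.008]
t3 [0.435 0.164 0.002]
bench [ 0.754  0.207 -0.001]
scene 25 [0.475 0.109 0.021] [0.433 0.077 0.015] [0.505 0.116 0.027] 0.025
scene 206 [ 0.498 -0.388  0.036] [ 0.462 -0.414  0.016] [ 0.539 -0.363  0.044] 0.043
scene 29 [0.492 0.264 0.023] [0.486 0.228 0.017] [0.496 0.305 0.027] 0.026
scene 511 [0.524 0.424 0.037] [0.492 0.382 0.014] [0.554 0.465 0.046] 0.042
scene 202 [0.605 0.249 0.037] [0.586 0.228 0.02 ] [0.62  0.267 0.045] 0.043
scene 531 [ 0.659 -0.08   0.036] [ 0.608 -0.114  0.012] [ 0.704 -0.045  0.047] 0.043
scene 609 [0.666 0.111 0.046] [0.621 0.062 0.021] [0.698 0.155 0.073] 0.069
scene 123 [ 0.701 -0.521  0.014] [ 0.643 -0.6    0.012] [ 0.778 -0.48   0.019] 0.017
scene 450 [0.687 0.405 0.065] [0.646 0.372 0.013] [0.707 0.428 0.078] 0.076
scene 4080 [0.897 0.027 0.029] [ 0.851 -0.208  0.012] [0.941 0.212 0.04 ] 0.035
side 608 [0.432 0.189 0.021] [0.371 0.009 0.013] [0.507 0.313 0.025] 0.023
side 171 [ 0.441 -0.128  0.021] [ 0.389 -0.258  0.016] [ 0.511 -0.062  0.024] 0.023
side 285 [ 0.496 -0.383  0.029] [ 0.464 -0.421  0.012] [ 0.539 -0.357  0.043] 0.041
side 1267 [0.512 0.43  0.033] [0.483 0.379 0.012] [0.547 0.467 0.042] 0.04
side 350 [0.594 0.254 0.031] [0.578 0.229 0.012] [0.619 0.267 0.042] 0.04
side 282 [ 0.611 -0.224  0.041] [ 0.594 -0.255  0.012] [ 0.632 -0.21   0.062] 0.06
side 535 [ 0.65  -0.076  0.031] [ 0.605 -0.11   0.012] [ 0.702 -0.045  0.043] 0.04
side 556 [0.649 0.118 0.045] [0.611 0.068 0.012] [0.697 0.155 0.069] 0.067
side 1036 [0.664 0.412 0.052] [0.647 0.37  0.012] [0.705 0.429 0.088] 0.075
side 44 [ 0.715 -0.5    0.014] [ 0.673 -0.529  0.012] [ 0.769 -0.477  0.016] 0.016
side 2310 [0.882 0.044 0.027] [ 0.845 -0.211  0.012] [0.931 0.213 0.036] 0.033
```

View pics/ortho_scene.png

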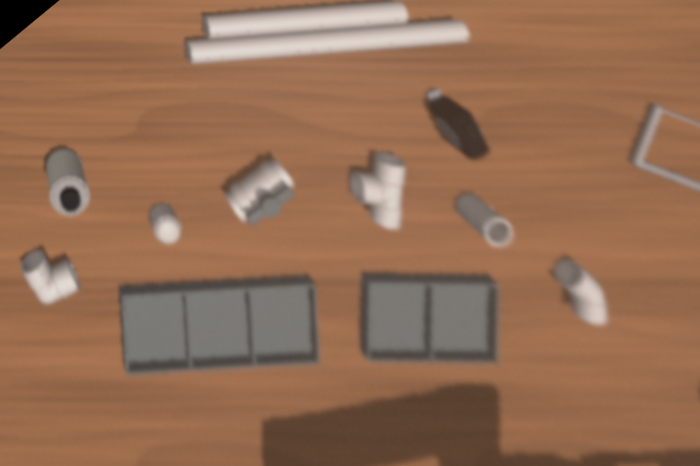

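The rectified overhead view separates all the fittings and trays cleanly. Next I measure tray poses from the rim plane, and rough fitting poses from the height points.

```bash
cat >> h.py <<'E'
def ortho(im,p,T,z,c,half=0.12,s=0.0005):
    n=int(2*half/s); i=np.arange(n)
    yy,xx=np.meshgrid(c[1]+half-i*s,c[0]+half-i*s)
    Q=np.stack([xx,yy,np.full_like(xx,z)],-1).reshape(-1,3)
    q=(Q-T[:3,3])@T[:3,:3]; a=np.c_[q[:,0],-q[:,1]]/-q[:,2:]; a=a*(1+p['k1']*(a**2).sum(1,keepdims=True))
    uv=(a*K(p)+[p['cx'],p['cy']]).astype(np.float32).reshape(n,n,2)
    return cv2.remap(im,uv[...,0],uv[...,1],cv2.INTER_LINEAR)
def o2w(px,c,half=0.12,s=0.0005):
    px=np.asarray(px,float); return np.stack([c[0]+half-px[...,1]*s,c[1]+half-px[...,0]*s],-1)
def biggest(m):
    m=cv2.morphologyEx(m.astype(np.uint8),cv2.MORPH_OPEN,np.ones((5,5)))
    cs,_=cv2.findContours(m,cv2.RETR_EXTERNAL,cv2.CHAIN_APPROX_NONE); return max(cs,key=cv2.contourArea)
E
python3 - <<'E'
from h import *
for n in ['scene','side']:
    im,d,p,T=pickle.load(open(n+'.pkl','rb'))
    for k,c in dict(t3=(.44,.16),t2=(.45,-.16)).items():
        o=ortho(im,p,T,.022,c,.2)
        b=o.astype(int); m=(abs(b[...,2]-b[...,0])<25)&(b.max(2)<170)
        ct=biggest(m)
        q=o2w(ct[:,0],c,.2); rc=cv2.minAreaRect((q*1000).astype(np.float32)); print(n,k,rc)
E
```

```text
scene t3 ((448.16070556640625, 165.29771423339844), (133.6527557373047, 297.1404724121094), 3.301865816116333)
scene t2 ((458.3959045410156, -155.9163818359375), (205.6077117919922, 130.32000732421875), 89.10482788085938)
side t3 ((436.5487365722656, 171.2274627685547), (123.57515716552734, 315.30841064453125), 3.3588790893554688)
side t2 ((446.58343505859375, -147.41146850585938), (227.88624572753906, 125.1800308227539), 89.10482788085938)
```

move_arm([
  {"claw": -1,"delta_pos": [1,-0.62,-0.2],"turn": 0},
  {"claw": -1,"delta_pos": [1,-0.62,-0.2],"turn": 0},
  {"claw": -1,"delta_pos": [1,-0.62,-0.2],"turn": 0},
  {"claw": -1,"delta_pos": [1,-0.62,-0.2],"turn": 0},
  {"claw": -1,"delta_pos": [1,-0.62,-0.2],"turn": 0},
  {"claw": -1,"delta_pos": [1,-0.62,-0.2],"turn": 0},
  {"claw": -1,"delta_pos": [1,-0.62,-0.2],"turn": 0},
  {"claw": -1,"delta_pos": [1,-0.62,-0.2],"turn": 0},
  {"claw": -1,"delta_pos": [1,-0.62,-0.2],"turn": 0},
  {"claw": -1,"delta_pos": [1,-0.62,-0.2],"turn": 0},
  {"claw": -1,"delta_pos": [1,-0.62,-0.2],"turn": 0},
  {"claw": -1,"delta_pos": [1,-0.62,-0.2],"turn": 0},
  {"claw": -1,"delta_pos": [1,-0.62,0],"turn": 0},
  {"claw": -1,"delta_pos": [1,-0.62,0],"turn": 0},
  {"claw": -1,"delta_pos": [1,-0.62,0],"turn": 0},
  {"claw": -1,"delta_pos": [0,0,0],"turn": 0},
  {"claw": -1,"delta_pos": [0,0,0],"turn": 0},
])

```text
time_s: 1.57
eef_pos: [0.4528, -0.2991, 0.291]
orientation: [-3.121, -0.353, 0.001]
force: [-0.2, -0.6, -0.6]
width: 1.0
grasp_force: 0.0
```

```bash
cat > snap.py <<'E'
import sys
from h import *
from station import r,capture,camera_params
n=sys.argv[1]; s=r.state(); im,d=capture('wrist'); p=camera_params('wrist'); T=toolT(s)@np.array(p['T_tool_cam'])
pickle.dump((im,d,p,T),open(n+'.pkl','wb')); cv2.imwrite(f'pics/{n}.png',im)
print(s['time_s'],s['eef_pos'].round(4),s['orientation'].round(4),s['joint_pos'].round(3),s['width'].round(3),s['force'].round(2))
E
python3 snap.py w1
```

```text
Traceback (most recent call last):
  File "snap.py", line 6, in <module>
    print(s['time_s'],s['eef_pos'].round(4),s['orientation'].round(4),s['joint_pos'].round(3),s['width'].round(3),s['force'].round(2))
                                                                                              ^^^^^^^^^^^^^^^^
AttributeError: 'float' object has no attribute 'round'
```

View pics/w1.png

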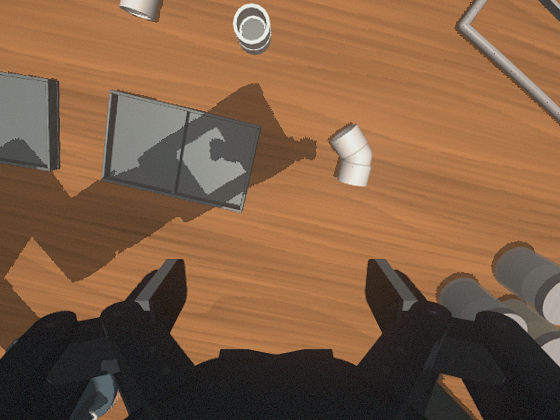

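The wrist view shows the 45° elbow at (352,157), the coupling at (253,25), and tray2's rim corners at (110,90), (262,126), (241,212), (103,178). I continue towards tray3.

move_arm([
  {"claw": -1,"delta_pos": [0.3,-0.98,0],"turn": 0},
  {"claw": -1,"delta_pos": [0.3,-0.98,0],"turn": 0},
  {"claw": -1,"delta_pos": [0.3,-0.98,0],"turn": 0},
  {"claw": -1,"delta_pos": [0.3,-0.98,0],"turn": 0},
  {"claw": -1,"delta_pos": [0.3,-0.98,0],"turn": 0},
  {"claw": -1,"delta_pos": [0.3,-0.98,0],"turn": 0},
  {"claw": -1,"delta_pos": [0.3,-0.98,0],"turn": 0},
  {"claw": -1,"delta_pos": [0.3,-0.98,0],"turn": 0},
  {"claw": -1,"delta_pos": [0.3,-0.98,0],"turn": 0},
  {"claw": -1,"delta_pos": [0.3,-0.98,0],"turn": 0},
  {"claw": -1,"delta_pos": [0.3,-0.98,0],"turn": 0},
  {"claw": -1,"delta_pos": [0.3,-0.98,0],"turn": 0},
  {"claw": -1,"delta_pos": [0.3,-0.98,0],"turn": 0},
  {"claw": -1,"delta_pos": [0.3,-0.98,0],"turn": 0},
  {"claw": -1,"delta_pos": [0.3,-0.98,0],"turn": 0},
  {"claw": -1,"delta_pos": [0,0,0],"turn": 0},
  {"claw": -1,"delta_pos": [0,0,0],"turn": 0},
])

```text
time_s: 3.03
eef_pos: [0.481, 0.0826, 0.2912]
orientation: [3.121, 0.349, -0.001]
force: [-0.0, 0.2, -0.2]
width: 1.003
grasp_force: 0.0
```

```bash
sed -i "s/s\['width'\].round(3)/round(s['width'],3)/" snap.py; python3 snap.py w2; python3 - <<'E'
from h import *
im,d,p,T=pickle.load(open('w1.pkl','rb'))
c=onplane(p,T,[(110,90),(262,126),(241,212),(103,178)],.022)
print(c.round(4),c.mean(0),np.linalg.norm(np.roll(c,-1,0)-c,axis=1))
E
```

```text
3.0333 [0.481  0.0826 0.2912] [ 3.1215e+00  3.4910e-01 -6.0000e-04] [-5.900e-02  2.680e-01  1.690e+00 -1.000e-03  1.185e+00  1.289e+00] 1.003 [-0.02  0.17 -0.24]
[[ 0.5104 -0.066   0.022 ]
 [ 0.5087 -0.2666  0.022 ]
 [ 0.3874 -0.2626  0.022 ]
 [ 0.3927 -0.0661  0.022 ]] [ 0.44980591 -0.16532074  0.022     ] [0.20064345 0.12140136 0.19656517 0.11763535]
```

View pics/w2.png

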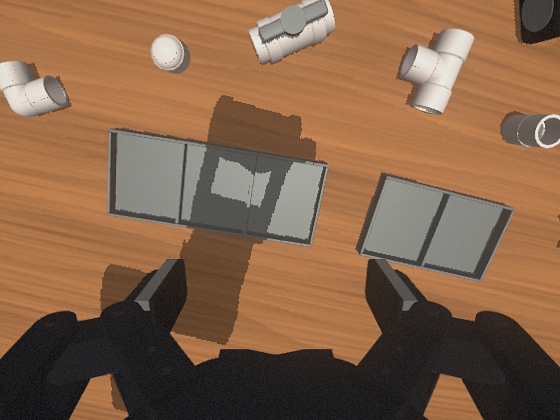

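w2 shows both trays, with rim corners t3 (109,129), (327,162), (312,245), (109,214) and t2 (383,174), (513,207), (482,280), (359,254). The 90° elbow is at (30,90), the cap at (168,52) and the tee at (437,70).

```bash
python3 - <<'E'
from h import *
w1=pickle.load(open('w1.pkl','rb'));w2=pickle.load(open('w2.pkl','rb'))
im,d,p,T=w2
for n,q,w in [('t3',[(109,129),(327,162),(312,245),(109,214)],298),('t2',[(383,174),(513,207),(482,280),(359,254)],200)]:
    c=onplane(p,T,q,.022); v=(c[0]-c[1]+c[3]-c[2])/2
    print(n,c.round(4).tolist(),c.mean(0).round(4),np.linalg.norm(np.roll(c,-1,0)-c,axis=1).round(4),'yaw',np.degrees(np.arctan2(-v[0],v[1])).round(2))
t=[]
for k,(w,c) in dict(e90=(w2,(.52,.42)),tee=(w2,(.655,-.08)),e45=(w1,(.5,-.385)),cap=(w2,(.60,.25)),coup=(w1,(.61,-.225))).items():
    im,d,p,T=w
    o=ortho(im,p,T,.0205,c,.06)
    m=(o.min(2)>150); 
    if k in('cap','coup'):
        o=ortho(im,p,T,.041 if k=='cap' else .06,c,.06); m=o.min(2)>100
    try:
        ct=biggest(m); print(k,o2w(cv2.minEnclosingCircle(ct)[0],c,.06).round(4), 'r',cv2.minEnclosingCircle(ct)[1]*.5)
    except Exception as e: print(k,e)
    P=cloud(p,T,d); s=(abs(P[...,0]-c[0])<.07)&(abs(P[...,1]-c[1])<.07)&(P[...,2]>.033)&(d>0); print('  top n',s.sum(),P[s].mean(0).round(4),P[s].max(0).round(3))
    o=cv2.resize(o,(250,250))
    for g in range(0,250,250*10//120): pass
    cv2.putText(o,k,(3,12),0,.4,(255,255,0)); t.append(o)
t.append(t[0]*0)
cv2.imwrite('pics/o1.png',np.vstack([np.hstack(t[:3]),np.hstack(t[3:])]))
E
```

```text
t3 [[0.4898, 0.3123, 0.022], [0.5105, 0.0193, 0.022], [0.3892, 0.0085, 0.022], [0.3708, 0.3033, 0.022]] [0.4401 0.1609 0.022 ] [0.2937 0.1218 0.2953 0.1193] yaw 3.81
t2 [[0.5119, -0.06, 0.022], [0.5094, -0.2611, 0.022], [0.3898, -0.2641, 0.022], [0.3905, -0.0629, 0.022]] [ 0.4504 -0.162   0.022 ] [0.2011 0.1197 0.2012 0.1214] yaw -0.47
e90 [0.5243 0.4275] r 41.26519775390625
  top n 1663 [0.5168 0.4176 0.0388] [0.55  0.45  0.044]
tee [ 0.6578 -0.097 ] r 51.501041412353516
  top n 2730 [ 0.6539 -0.0828  0.0389] [ 0.701 -0.046  0.044]
e45 [ 0.4995 -0.403 ] r 41.1734619140625
  top n 20186 [ 0.4721 -0.3487  0.3416] [ 0.536 -0.315  0.393]
cap [0.5968 0.2419] r 20.79823112487793
  top n 817 [0.5974 0.2434 0.0396] [0.616 0.263 0.044]
coup [ 0.6144 -0.2339] r 21.83510971069336
  top n 1303 [ 0.6156 -0.2325  0.0467] [ 0.635 -0.213  0.064]
```

View pics/o1.png

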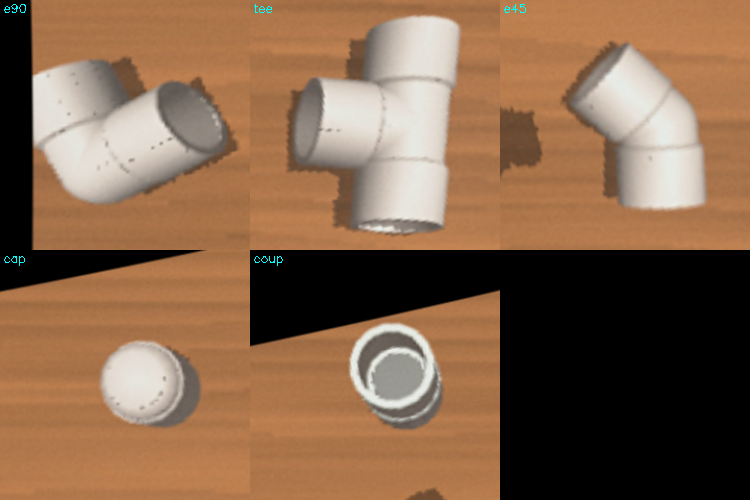

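Measured: tray3 centre is (0.440, 0.161) with yaw 3.7°, and tray2 centre is (0.450, -0.164) with yaw -0.6°; rim sizes match to within about 4 mm. The rectified crops give 90° elbow crossing ≈ (0.504, 0.429), with legs at -65° and +25°. I turn, then hover over its grip leg.

move_arm([
  {"claw": -0.4,"delta_pos": [0,0,0],"turn": -1},
  {"claw": -0.4,"delta_pos": [0,0,0],"turn": -1},
  {"claw": -0.4,"delta_pos": [0,0,0],"turn": -1},
  {"claw": -0.4,"delta_pos": [0,0,0],"turn": -1},
  {"claw": -0.4,"delta_pos": [0,0,0],"turn": -1},
  {"claw": -0.4,"delta_pos": [0,0,0],"turn": -1},
  {"claw": -0.4,"delta_pos": [0,0,0],"turn": -1},
  {"claw": -0.4,"delta_pos": [0,0,0],"turn": -1},
  {"claw": -0.4,"delta_pos": [0,0,0],"turn": -1},
  {"claw": -0.4,"delta_pos": [0,0,0],"turn": -1},
  {"claw": -0.4,"delta_pos": [0,0,0],"turn": -1},
  {"claw": -0.4,"delta_pos": [0,0,0],"turn": -1},
  {"claw": -0.4,"delta_pos": [0,0,0],"turn": -1},
  {"claw": -0.4,"delta_pos": [0,0,0],"turn": -1},
  {"claw": -0.4,"delta_pos": [0,0,0],"turn": -1},
  {"claw": -0.4,"delta_pos": [0,0,0],"turn": -1},
  {"claw": -0.4,"delta_pos": [0,0,0],"turn": -1},
  {"claw": -0.4,"delta_pos": [0,0,0],"turn": -0.9},
])

```text
time_s: 4.58
eef_pos: [0.4812, 0.0808, 0.2913]
orientation: [1.679, 2.655, -0.001]
force: [-0.3, -0.1, 0.3]
width: 0.696
grasp_force: 0.0
```

move_arm([
  {"claw": -0.4,"delta_pos": [0.97,0.615,0.2],"turn": 0},
  {"claw": -0.4,"delta_pos": [0.97,0.615,0.2],"turn": 0},
  {"claw": -0.4,"delta_pos": [0.97,0.615,0.2],"turn": 0},
  {"claw": -0.4,"delta_pos": [0.97,0.615,0.2],"turn": 0},
  {"claw": -0.4,"delta_pos": [0.97,0.615,0.2],"turn": 0},
  {"claw": -0.4,"delta_pos": [0.97,0.615,0.2],"turn": 0},
  {"claw": -0.4,"delta_pos": [0.97,0.615,0.2],"turn": 0},
  {"claw": -0.4,"delta_pos": [0.97,0.615,0.2],"turn": 0},
  {"claw": -0.4,"delta_pos": [0.97,0.615,0.2],"turn": 0},
  {"claw": -0.4,"delta_pos": [0.97,0.615,0.2],"turn": 0},
  {"claw": -0.4,"delta_pos": [0.97,0.615,0.2],"turn": 0},
  {"claw": -0.4,"delta_pos": [0,0,0],"turn": 0},
  {"claw": -0.4,"delta_pos": [0,0,0],"turn": 0},
])

```text
time_s: 5.67
eef_pos: [0.5209, 0.3955, 0.2353]
orientation: [-1.682, -2.653, 0.003]
force: [0.7, -0.4, 0.6]
width: 0.701
grasp_force: 0.0
```

```bash
cat > goto.py <<'E'
# usage: goto.py x y z yawdeg -> remaining tool-frame shift (units) and turn (units) from current state
import sys
from h import *
from station import r
s=r.state(); M=toolT(s)[:3,:3]; x,y,z,w=map(float,sys.argv[1:5])
yaw=np.arctan2(M[1,0],M[0,0]); d=np.array([x,y,z])-s['eef_pos']
w=np.radians(w); t=-((w-yaw+np.pi)%(2*np.pi)-np.pi)
f=lambda a:np.round([d[0]*np.cos(a)+d[1]*np.sin(a),d[0]*np.sin(a)-d[1]*np.cos(a),-d[2]],4)/.025
print('t',round(s['time_s'],2),'pos',s['eef_pos'].round(4),'yaw',np.degrees(yaw).round(2),'tilt',np.degrees(np.arccos(-M[2,2])).round(2),'j6',s['joint_pos'][5].round(2),'w',round(s['width'],3),'F',s['force'].round(1))
print('units if shift first',f(yaw).round(2),'turn',(t/.1).round(2),'| after turn',f(w).round(2))
E
python3 snap.py w3; python3 goto.py .5198 .396 .10 115.3; python3 - <<'E'
from h import *
im,d,p,T=pickle.load(open('w3.pkl','rb')); c=(.52,.42)
o=ortho(im,p,T,.0205,c,.075,.0003); cv2.imwrite('pics/o3.png',o)
E
```

```text
5.6667 [0.5209 0.3955 0.2353] [-1.6818 -2.6534  0.0027] [ 4.790e-01  5.640e-01  1.349e+00 -1.000e-03  1.230e+00  3.900e-02] 0.701 [ 0.73 -0.38  0.59]
t 5.72 pos [0.5208 0.3947 0.2357] yaw 115.2 tilt 0.1 j6 0.04 w 0.702 F [-0.2  0.1  0.1]
units if shift first [ 0.06 -0.02  5.43] turn -0.02 | after turn [ 0.06 -0.01  5.43]
```

View pics/o3.png

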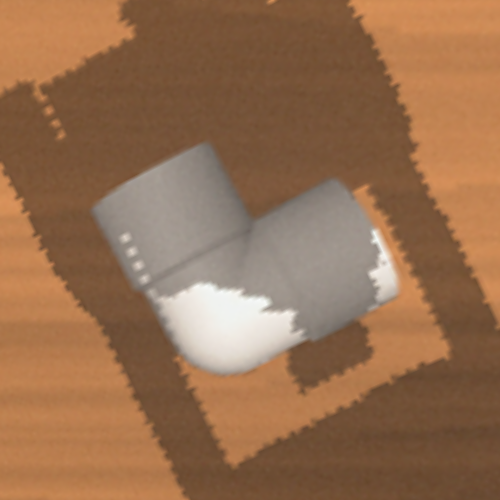

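The 90° elbow lies with its crossing at (0.5015, 0.427) and the grip leg at about -62°; face-to-face distances match. I descend and grip.

move_arm([
  {"claw": -0.4,"delta_pos": [0.02,-0.08,1],"turn": -0.5},
  {"claw": -0.4,"delta_pos": [0,0,1],"turn": 0},
  {"claw": -0.4,"delta_pos": [0,0,1],"turn": 0},
  {"claw": -0.4,"delta_pos": [0,0,1],"turn": 0},
  {"claw": -0.4,"delta_pos": [0,0,1],"turn": 0},
  {"claw": -0.4,"delta_pos": [0,0,1],"turn": 0},
  {"claw": -0.4,"delta_pos": [0,0,1],"turn": 0},
  {"claw": -0.4,"delta_pos": [0,0,1],"turn": 0},
  {"claw": -0.4,"delta_pos": [0,0,0.8],"turn": 0},
  {"claw": -0.4,"delta_pos": [0,0,0.5],"turn": 0},
  {"claw": -0.4,"delta_pos": [0,0,0],"turn": 0},
  {"claw": -0.4,"delta_pos": [0,0,0],"turn": 0},
], grip_force=40)

```text
time_s: 6.72
eef_pos: [0.5187, 0.3947, 0.0039]
orientation: [-1.617, -2.693, 0.001]
force: [-1.1, -0.5, 0.8]
width: 0.698
grasp_force: 0.0
```

```bash
python3 goto.py .5189 .3943 .002 118; python3 - <<'E'
from h import *
from station import capture,camera_params
im,_=capture('side'); cv2.imwrite('pics/s4.png',cv2.resize(im[270:410,130:330],(800,560),interpolation=cv2.INTER_CUBIC))
E
```

```text
t 6.72 pos [0.5187 0.3947 0.0039] yaw 118.04 tilt 0.04 j6 -0.01 w 0.698 F [-1.1 -0.5  0.8]
units if shift first [-0.02  0.    0.08] turn 0.01 | after turn [-0.02  0.    0.08]
```

View pics/s4.png

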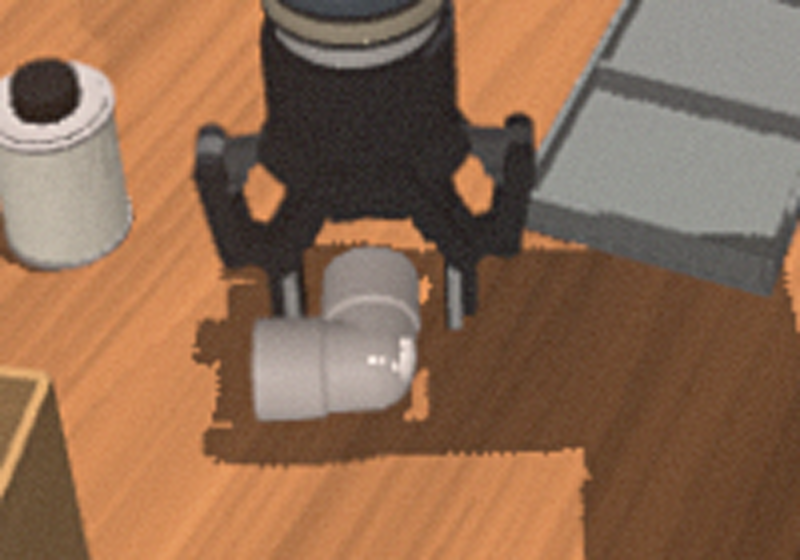

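The fingers straddle the leg cleanly (leg at about (370,280) in the crop). I close and lift.

move_arm([
  {"claw": 1,"delta_pos": [0,0,0.08],"turn": 0},
  {"claw": 1,"delta_pos": [0,0,0],"turn": 0},
  {"claw": 1,"delta_pos": [0,0,0],"turn": 0},
  {"claw": 1,"delta_pos": [0,0,0],"turn": 0},
  {"claw": 1,"delta_pos": [0,0,0],"turn": 0},
  {"claw": 1,"delta_pos": [0,0,0],"turn": 0},
  {"claw": 1,"delta_pos": [0,0,0],"turn": 0},
  {"claw": 1,"delta_pos": [0,0,0],"turn": 0},
  {"claw": 1,"delta_pos": [0,0,-0.4],"turn": 0},
  {"claw": 1,"delta_pos": [0,0,-0.8],"turn": 0},
  {"claw": 1,"delta_pos": [0,0,-0.8],"turn": 0},
  {"claw": 1,"delta_pos": [0,0,-0.8],"turn": 0},
  {"claw": 1,"delta_pos": [0,0,-0.8],"turn": 0},
  {"claw": 1,"delta_pos": [0,0,0],"turn": 1},
  {"claw": 1,"delta_pos": [0,0,0],"turn": 1},
  {"claw": 1,"delta_pos": [0,0,0],"turn": 1},
  {"claw": 1,"delta_pos": [0,0,0],"turn": 1},
  {"claw": 1,"delta_pos": [0,0,0],"turn": 0.25},
  {"claw": 1,"delta_pos": [0,0,0],"turn": 0},
], grip_force=40)

```text
time_s: 8.35
eef_pos: [0.5176, 0.396, 0.0922]
orientation: [-2.147, -2.293, 0.001]
force: [-0.0, 0.4, 0.8]
width: 0.463
grasp_force: 40.4
```

```bash
python3 goto.py .4333 .2346 .09 93.7;  python3 - <<'E'
from h import *
from station import capture,camera_params
im,_=capture('side'); cv2.imwrite('pics/s5.png',cv2.resize(im[230:410,130:370],(720,540),interpolation=cv2.INTER_CUBIC))
E
```

```text
t 8.35 pos [0.5176 0.396  0.0922] yaw 93.78 tilt 0.03 j6 0.42 w 0.463 F [-0.   0.4  0.8]
units if shift first [-6.22 -3.79  0.09] turn 0.01 | after turn [-6.23 -3.78  0.09]
```

View pics/s5.png

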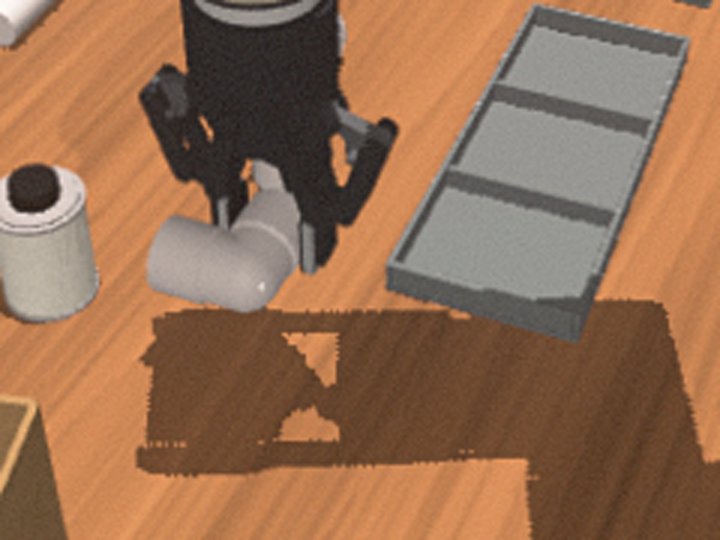

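The elbow is held level. I carry it over tray3's +y cell and lower it.

move_arm([
  {"claw": 1,"delta_pos": [-0.78,-0.47,0],"turn": 0},
  {"claw": 1,"delta_pos": [-0.78,-0.47,0],"turn": 0},
  {"claw": 1,"delta_pos": [-0.78,-0.47,0],"turn": 0},
  {"claw": 1,"delta_pos": [-0.78,-0.47,0],"turn": 0},
  {"claw": 1,"delta_pos": [-0.78,-0.47,0],"turn": 0},
  {"claw": 1,"delta_pos": [-0.78,-0.47,0],"turn": 0},
  {"claw": 1,"delta_pos": [-0.78,-0.47,0],"turn": 0},
  {"claw": 1,"delta_pos": [-0.78,-0.47,0],"turn": 0},
  {"claw": 1,"delta_pos": [0,0,0],"turn": 0},
  {"claw": 1,"delta_pos": [0,0,0.8],"turn": 0},
  {"claw": 1,"delta_pos": [0,0,0.8],"turn": 0},
  {"claw": 1,"delta_pos": [0,0,0.8],"turn": 0},
  {"claw": 1,"delta_pos": [0,0,0.4],"turn": 0},
  {"claw": 1,"delta_pos": [0,0,0.3],"turn": 0},
  {"claw": 1,"delta_pos": [0,0,0.2],"turn": 0},
  {"claw": 1,"delta_pos": [0,0,0],"turn": 0},
  {"claw": 1,"delta_pos": [0,0,0],"turn": 0},
])

```text
time_s: 9.82
eef_pos: [0.435, 0.2343, 0.0096]
orientation: [2.146, 2.294, 0.001]
force: [-0.2, -0.2, -0.5]
width: 0.467
grasp_force: 40.5
```

```bash
python3 goto.py .4333 .2346 .006 93.7
```

```text
t 9.82 pos [0.435  0.2343 0.0096] yaw 93.8 tilt 0.03 j6 0.2 w 0.467 F [-0.2 -0.2 -0.5]
units if shift first [ 0.02 -0.06  0.14] turn 0.02 | after turn [ 0.02 -0.06  0.14]
```

move_arm([
  {"claw": 1,"delta_pos": [0,0,0.13],"turn": 0},
  {"claw": 1,"delta_pos": [0,0,0],"turn": 0},
  {"claw": -0.3,"delta_pos": [0,0,0],"turn": 0},
  {"claw": -0.3,"delta_pos": [0,0,0],"turn": 0},
  {"claw": -0.3,"delta_pos": [0,0,0],"turn": 0},
  {"claw": -0.3,"delta_pos": [0,0,0],"turn": 0},
  {"claw": -0.3,"delta_pos": [0,0,-0.4],"turn": 0},
  {"claw": -0.3,"delta_pos": [0,0,-0.8],"turn": 0},
  {"claw": -0.3,"delta_pos": [0,0,-0.8],"turn": 0},
  {"claw": -0.4,"delta_pos": [0,0,-0.8],"turn": 0},
  {"claw": -0.4,"delta_pos": [0,0,-0.8],"turn": 1},
  {"claw": -0.4,"delta_pos": [0,0,-0.8],"turn": 1},
  {"claw": -0.4,"delta_pos": [0,0,-0.8],"turn": 1},
  {"claw": -0.4,"delta_pos": [0,0,-0.8],"turn": 1},
  {"claw": -0.4,"delta_pos": [0,0,-0.8],"turn": 1},
  {"claw": -0.4,"delta_pos": [0,0,-0.8],"turn": 1},
  {"claw": -0.4,"delta_pos": [0,0,0],"turn": 1},
  {"claw": -0.4,"delta_pos": [0,0,0],"turn": 1},
  {"claw": -0.4,"delta_pos": [0,0,0],"turn": 0.9},
  {"claw": -0.4,"delta_pos": [0,0,0],"turn": 0},
])

```text
time_s: 11.48
eef_pos: [0.4343, 0.234, 0.1968]
orientation: [2.926, 1.144, 0.001]
force: [0.0, 0.3, 0.1]
width: 0.701
grasp_force: 0.0
```

```bash
python3 snap.py w6; python3 goto.py .517 -.383 .2 43
```

```text
11.4833 [0.4343 0.234  0.1968] [2.9259e+00 1.1439e+00 8.0000e-04] [0.267 0.402 1.795 0.    0.944 1.093] 0.701 [0.05 0.26 0.15]
t 11.53 pos [0.4343 0.234  0.1966] yaw 42.9 tilt 0.02 j6 1.09 w 0.702 F [ 0.2 -0.1  0.3]
units if shift first [-14.38  20.33  -0.14] turn -0.02 | after turn [-14.41  20.3   -0.14]
```

View pics/w6.png

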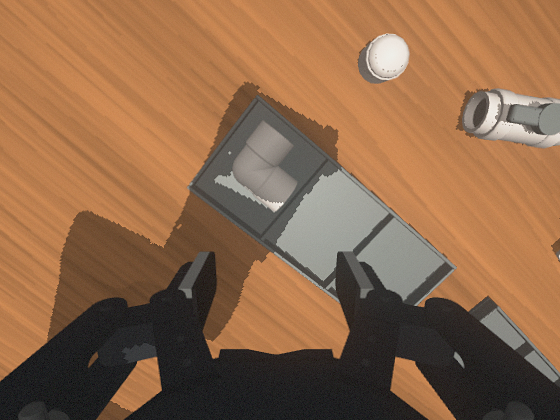

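The 90° elbow lies flat in its cell at (262,165). I go on to the 45° elbow.

move_arm([
  {"claw": -0.4,"delta_pos": [-0.7,0.99,0],"turn": 0},
  {"claw": -0.4,"delta_pos": [-0.7,0.99,0],"turn": 0},
  {"claw": -0.4,"delta_pos": [-0.7,0.99,0],"turn": 0},
  {"claw": -0.4,"delta_pos": [-0.7,0.99,0],"turn": 0},
  {"claw": -0.4,"delta_pos": [-0.7,0.99,0],"turn": 0},
  {"claw": -0.4,"delta_pos": [-0.7,0.99,0],"turn": 0},
  {"claw": -0.4,"delta_pos": [-0.7,0.99,0],"turn": 0},
  {"claw": -0.4,"delta_pos": [-0.7,0.99,0],"turn": 0},
  {"claw": -0.4,"delta_pos": [-0.7,0.99,0],"turn": 0},
  {"claw": -0.4,"delta_pos": [-0.7,0.99,0],"turn": 0},
  {"claw": -0.4,"delta_pos": [-0.7,0.99,0],"turn": 0},
  {"claw": -0.4,"delta_pos": [-0.7,0.99,0],"turn": 0},
  {"claw": -0.4,"delta_pos": [-0.7,0.99,0],"turn": 0},
  {"claw": -0.4,"delta_pos": [-0.7,0.99,0],"turn": 0},
  {"claw": -0.4,"delta_pos": [-0.7,0.99,0],"turn": 0},
  {"claw": -0.4,"delta_pos": [-0.7,0.99,0],"turn": 0},
  {"claw": -0.4,"delta_pos": [-0.7,0.99,0],"turn": 0},
  {"claw": -0.4,"delta_pos": [-0.7,0.99,0],"turn": 0},
  {"claw": -0.4,"delta_pos": [-0.7,0.99,0],"turn": 0},
  {"claw": -0.4,"delta_pos": [-0.4,0.5,0],"turn": 0},
])

```text
time_s: 13.2
eef_pos: [0.5116, -0.3567, 0.1962]
orientation: [2.922, 1.146, 0.0]
force: [-0.2, 0.3, 0.7]
width: 0.698
grasp_force: 0.0
```

move_arm([
  {"claw": -0.4,"delta_pos": [0,0,0],"turn": 0},
  {"claw": -0.4,"delta_pos": [0,0,0],"turn": 0},
])

```text
time_s: 13.37
eef_pos: [0.5107, -0.3533, 0.1957]
orientation: [-2.924, -1.146, 0.0]
force: [-0.3, -0.8, -0.1]
width: 0.703
grasp_force: 0.0
```

```bash
python3 snap.py w7; python3 goto.py .517 -.383 .003 43; python3 - <<'E'
from h import *
im,d,p,T=pickle.load(open('w7.pkl','rb')); c=(.5,-.385)
o=ortho(im,p,T,.0205,c,.075,.0003); cv2.imwrite('pics/o7.png',o)
E
```

```text
13.3667 [ 0.5107 -0.3533  0.1957] [-2.9239e+00 -1.1456e+00  4.0000e-04] [-0.785  0.563  1.478  0.     1.102  0.039] 0.703 [-0.28 -0.84 -0.08]
t 13.42 pos [ 0.5106 -0.3521  0.1956] yaw 42.83 tilt 0.13 j6 0.04 w 0.702 F [-0.7 -0.   0.4]
units if shift first [-0.65  1.08  7.7 ] turn -0.03 | after turn [-0.66  1.08  7.7 ]
```

View pics/o7.png

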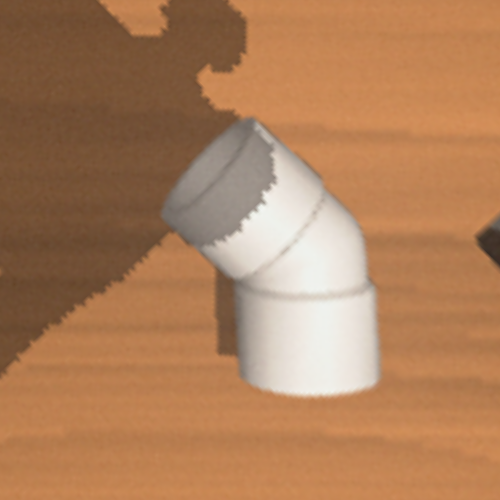

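The 45° elbow has its crossing at (0.498, -0.4005) with the grip leg at about 46°, and both views agree. I grip it 25 mm along that leg.

move_arm([
  {"claw": -0.4,"delta_pos": [-0.35,0.51,0],"turn": -0.5},
  {"claw": -0.4,"delta_pos": [-0.35,0.51,0.5],"turn": 0},
  {"claw": -0.4,"delta_pos": [0,0,1],"turn": 0},
  {"claw": -0.4,"delta_pos": [0,0,1],"turn": 0},
  {"claw": -0.4,"delta_pos": [0,0,1],"turn": 0},
  {"claw": -0.4,"delta_pos": [0,0,1],"turn": 0},
  {"claw": -0.4,"delta_pos": [0,0,1],"turn": 0},
  {"claw": -0.4,"delta_pos": [0,0,1],"turn": 0},
  {"claw": -0.4,"delta_pos": [0,0,0.8],"turn": 0},
  {"claw": -0.4,"delta_pos": [0,0,0.4],"turn": 0},
  {"claw": -0.4,"delta_pos": [0,0,0],"turn": 0},
  {"claw": -0.4,"delta_pos": [0,0,0],"turn": 0},
])

```text
time_s: 14.42
eef_pos: [0.5166, -0.3824, 0.0037]
orientation: [-2.894, -1.22, 0.0]
force: [-0.7, -0.1, 0.3]
width: 0.703
grasp_force: 0.0
```

```bash
python3 goto.py .5154 -.3825 .002 46
```

```text
t 14.42 pos [ 0.5166 -0.3824  0.0037] yaw 45.73 tilt 0.05 j6 -0.04 w 0.703 F [-0.7 -0.1  0.3]
units if shift first [-0.04 -0.03  0.07] turn -0.05 | after turn [-0.04 -0.03  0.07]
```

move_arm([
  {"claw": 1,"delta_pos": [0,0,0.07],"turn": 0},
  {"claw": 1,"delta_pos": [0,0,0],"turn": 0},
  {"claw": 1,"delta_pos": [0,0,0],"turn": 0},
  {"claw": 1,"delta_pos": [0,0,0],"turn": 0},
  {"claw": 1,"delta_pos": [0,0,0],"turn": 0},
  {"claw": 1,"delta_pos": [0,0,0],"turn": 0},
  {"claw": 1,"delta_pos": [0,0,0],"turn": 0},
  {"claw": 1,"delta_pos": [0,0,-0.4],"turn": 0},
  {"claw": 1,"delta_pos": [0,0,-0.8],"turn": 0},
  {"claw": 1,"delta_pos": [0,0,-0.8],"turn": 0},
  {"claw": 1,"delta_pos": [0,0,-0.8],"turn": -1},
  {"claw": 1,"delta_pos": [0,0,-0.8],"turn": -1},
  {"claw": 1,"delta_pos": [0,0,0],"turn": -1},
  {"claw": 1,"delta_pos": [0,0,0],"turn": -1},
  {"claw": 1,"delta_pos": [0,0,0],"turn": -1},
  {"claw": 1,"delta_pos": [0,0,0],"turn": -1},
  {"claw": 1,"delta_pos": [0,0,0],"turn": -1},
  {"claw": 1,"delta_pos": [0,0,0],"turn": -1},
  {"claw": 1,"delta_pos": [0,0,0],"turn": -0.4},
  {"claw": 1,"delta_pos": [0,0,0],"turn": 0},
], grip_force=40)

```text
time_s: 16.08
eef_pos: [0.5161, -0.3833, 0.0922]
orientation: [-2.146, -2.294, 0.0]
force: [-0.4, -0.1, -0.9]
width: 0.469
grasp_force: 39.8
```

```bash
python3 goto.py .4383 .1889 .09 93.7
```

```text
t 16.08 pos [ 0.5161 -0.3833  0.0922] yaw 93.81 tilt 0.02 j6 -0.88 w 0.469 F [-0.4 -0.1 -0.9]
units if shift first [23.04 -1.58  0.09] turn 0.02 | after turn [23.04 -1.63  0.09]
```

move_arm([
  {"claw": 1,"delta_pos": [1,-0.07,0],"turn": 0},
  {"claw": 1,"delta_pos": [1,-0.07,0],"turn": 0},
  {"claw": 1,"delta_pos": [1,-0.07,0],"turn": 0},
  {"claw": 1,"delta_pos": [1,-0.07,0],"turn": 0},
  {"claw": 1,"delta_pos": [1,-0.07,0],"turn": 0},
  {"claw": 1,"delta_pos": [1,-0.07,0],"turn": 0},
  {"claw": 1,"delta_pos": [1,-0.07,0],"turn": 0},
  {"claw": 1,"delta_pos": [1,-0.07,0],"turn": 0},
  {"claw": 1,"delta_pos": [1,-0.07,0],"turn": 0},
  {"claw": 1,"delta_pos": [1,-0.07,0],"turn": 0},
  {"claw": 1,"delta_pos": [1,-0.07,0],"turn": 0},
  {"claw": 1,"delta_pos": [1,-0.07,0],"turn": 0},
  {"claw": 1,"delta_pos": [1,-0.07,0],"turn": 0},
  {"claw": 1,"delta_pos": [1,-0.07,0],"turn": 0},
  {"claw": 1,"delta_pos": [1,-0.07,0],"turn": 0},
  {"claw": 1,"delta_pos": [1,-0.07,0],"turn": 0},
  {"claw": 1,"delta_pos": [1,-0.07,0],"turn": 0},
  {"claw": 1,"delta_pos": [1,-0.07,0],"turn": 0},
  {"claw": 1,"delta_pos": [1,-0.07,0],"turn": 0},
  {"claw": 1,"delta_pos": [1,-0.07,0],"turn": 0},
])

```text
time_s: 17.75
eef_pos: [0.4484, 0.1143, 0.0922]
orientation: [2.148, 2.292, 0.001]
force: [-0.2, 0.1, -1.2]
width: 0.466
grasp_force: 39.8
```

move_arm([
  {"claw": 1,"delta_pos": [1,-0.07,0],"turn": 0},
  {"claw": 1,"delta_pos": [1,-0.07,0],"turn": 0},
  {"claw": 1,"delta_pos": [0.7,-0.07,0],"turn": 0},
  {"claw": 1,"delta_pos": [0.3,0,0],"turn": 0},
  {"claw": 1,"delta_pos": [0,0,0],"turn": 0},
  {"claw": 1,"delta_pos": [0,0,0],"turn": 0},
])

```text
time_s: 18.25
eef_pos: [0.4386, 0.1876, 0.092]
orientation: [2.146, 2.294, 0.0]
force: [0.2, -0.1, -0.7]
width: 0.474
grasp_force: 39.8
```

```bash
python3 goto.py .4383 .1889 .006 93.7
```

```text
t 18.25 pos [0.4386 0.1876 0.092 ] yaw 93.81 tilt 0.03 j6 0.1 w 0.474 F [ 0.2 -0.1 -0.7]
units if shift first [ 0.06 -0.01  3.44] turn 0.02 | after turn [ 0.06 -0.01  3.44]
```

move_arm([
  {"claw": 1,"delta_pos": [0.05,0,0.8],"turn": 0},
  {"claw": 1,"delta_pos": [0,0,0.8],"turn": 0},
  {"claw": 1,"delta_pos": [0,0,0.8],"turn": 0},
  {"claw": 1,"delta_pos": [0,0,0.5],"turn": 0},
  {"claw": 1,"delta_pos": [0,0,0.3],"turn": 0},
  {"claw": 1,"delta_pos": [0,0,0.22],"turn": 0},
  {"claw": 1,"delta_pos": [0,0,0],"turn": 0},
  {"claw": 1,"delta_pos": [0,0,0],"turn": 0},
  {"claw": -0.3,"delta_pos": [0,0,0],"turn": 0},
  {"claw": -0.3,"delta_pos": [0,0,0],"turn": 0},
  {"claw": -0.3,"delta_pos": [0,0,0],"turn": 0},
  {"claw": -0.3,"delta_pos": [0,0,0],"turn": 0},
  {"claw": -0.3,"delta_pos": [0,0,-0.4],"turn": 0},
  {"claw": -0.3,"delta_pos": [0,0,-0.8],"turn": 0},
  {"claw": -0.3,"delta_pos": [0,0,-0.8],"turn": 0},
  {"claw": -0.4,"delta_pos": [0,0,-0.8],"turn": 0},
  {"claw": -0.4,"delta_pos": [0,0,-0.8],"turn": 0},
  {"claw": -0.4,"delta_pos": [0,0,-0.8],"turn": 0},
  {"claw": -0.4,"delta_pos": [0,0,-0.8],"turn": 0},
  {"claw": -0.4,"delta_pos": [0,0,-0.8],"turn": 0},
])

```text
time_s: 19.92
eef_pos: [0.4378, 0.189, 0.1581]
orientation: [2.147, 2.294, 0.0]
force: [0.2, -0.2, -0.3]
width: 0.698
grasp_force: 0.0
```

```bash
python3 goto.py .6144 -.2339 .16 93.7; python3 - <<'E'
from h import *
from station import capture
im,_=capture('side'); cv2.imwrite('pics/s8.png',cv2.resize(im[220:350,240:380],(560,520),interpolation=cv2.INTER_CUBIC))
E
```

```text
t 19.92 pos [0.4378 0.189  0.1581] yaw 93.79 tilt 0.02 j6 0.11 w 0.698 F [ 0.2 -0.2 -0.3]
units if shift first [-17.34   5.93  -0.08] turn 0.02 | after turn [-17.34   5.96  -0.08]
```

View pics/s8.png

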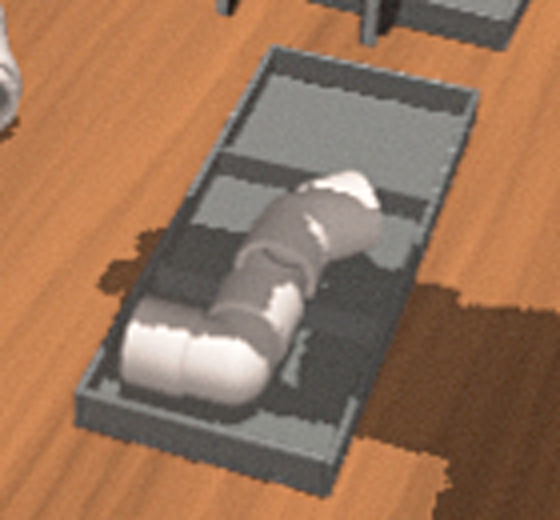

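Both elbows lie in their cells (checked from above later). I move over the coupling and measure it again there.

move_arm([
  {"claw": -0.4,"delta_pos": [-0.95,0.33,0],"turn": 0},
  {"claw": -0.4,"delta_pos": [-0.95,0.33,0],"turn": 0},
  {"claw": -0.4,"delta_pos": [-0.95,0.33,0],"turn": 0},
  {"claw": -0.4,"delta_pos": [-0.95,0.33,0],"turn": 0},
  {"claw": -0.4,"delta_pos": [-0.95,0.33,0],"turn": 0},
  {"claw": -0.4,"delta_pos": [-0.95,0.33,0],"turn": 0},
  {"claw": -0.4,"delta_pos": [-0.95,0.33,0],"turn": 0},
  {"claw": -0.4,"delta_pos": [-0.95,0.33,0],"turn": 0},
  {"claw": -0.4,"delta_pos": [-0.95,0.33,0],"turn": 0},
  {"claw": -0.4,"delta_pos": [-0.95,0.33,0],"turn": 0},
  {"claw": -0.4,"delta_pos": [-0.95,0.33,0],"turn": 0},
  {"claw": -0.4,"delta_pos": [-0.95,0.33,0],"turn": 0},
  {"claw": -0.4,"delta_pos": [-0.95,0.33,0],"turn": 0},
  {"claw": -0.4,"delta_pos": [-0.95,0.33,0],"turn": 0},
  {"claw": -0.4,"delta_pos": [-0.95,0.33,0],"turn": 0},
  {"claw": -0.4,"delta_pos": [-0.95,0.33,0],"turn": 0},
  {"claw": -0.4,"delta_pos": [-0.95,0.33,0],"turn": 0},
  {"claw": -0.4,"delta_pos": [-0.95,0.33,0],"turn": 0},
  {"claw": -0.4,"delta_pos": [0,0,0],"turn": 0},
  {"claw": -0.4,"delta_pos": [0,0,0],"turn": 0},
])

```text
time_s: 21.63
eef_pos: [0.6146, -0.2289, 0.1563]
orientation: [-2.149, -2.291, -0.0]
force: [0.2, 0.5, 0.0]
width: 0.699
grasp_force: 0.0
```

```bash
python3 snap.py w9; python3 goto.py .6144 -.2339 .012 93.7; python3 - <<'E'
from h import *
im,d,p,T=pickle.load(open('w9.pkl','rb')); c=(.6144,-.2339)
P=cloud(p,T,d); s=(np.hypot(P[...,0]-c[0],P[...,1]-c[1])<.035)&(P[...,2]>.05)&(P[...,2]<.07)&(d>0)
q=P[s]; print(len(q),((q.max(0)+q.min(0))/2).round(4),(q.max(0)-q.min(0)).round(4)); print(cv2.minEnclosingCircle((q[:,:2]*1000).astype(np.float32)))
E
```

```text
21.6333 [ 0.6146 -0.2289  0.1563] [-2.1491e+00 -2.2914e+00 -2.0000e-04] [-0.527  0.653  1.418  0.     1.07  -0.591] 0.699 [0.18 0.48 0.03]
t 21.68 pos [ 0.6139 -0.2275  0.1561] yaw 93.73 tilt 0.09 j6 -0.59 w 0.7 F [0.3 0.3 0.8]
units if shift first [-0.26  0.    5.76] turn 0.01 | after turn [-0.26  0.    5.76]
920 [ 0.6143 -0.2329  0.0564] [0.0401 0.0406 0.0128]
((614.3501586914062, -232.81600952148438), 20.466806411743164)
```

move_arm([
  {"claw": -0.4,"delta_pos": [-0.21,0,0.5],"turn": 0},
  {"claw": -0.4,"delta_pos": [0,0,1],"turn": 0},
  {"claw": -0.4,"delta_pos": [0,0,1],"turn": 0},
  {"claw": -0.4,"delta_pos": [0,0,1],"turn": 0},
  {"claw": -0.4,"delta_pos": [0,0,1],"turn": 0},
  {"claw": -0.4,"delta_pos": [0,0,0.8],"turn": 0},
  {"claw": -0.4,"delta_pos": [0,0,0.46],"turn": 0},
  {"claw": -0.4,"delta_pos": [0,0,0],"turn": 0},
  {"claw": 1,"delta_pos": [0,0,0],"turn": 0},
  {"claw": 1,"delta_pos": [0,0,0],"turn": 0},
  {"claw": 1,"delta_pos": [0,0,0],"turn": 0},
  {"claw": 1,"delta_pos": [0,0,0],"turn": 0},
  {"claw": 1,"delta_pos": [0,0,0],"turn": 0},
  {"claw": 1,"delta_pos": [0,0,0],"turn": 0},
  {"claw": 1,"delta_pos": [0,0,0],"turn": 0},
], grip_force=40)

```text
time_s: 22.93
eef_pos: [0.6154, -0.2333, 0.0131]
orientation: [2.146, 2.293, 0.0]
force: [0.0, -0.2, 2.8]
width: 0.469
grasp_force: 40.3
```

move_arm([
  {"claw": 1,"delta_pos": [0,0,-0.4],"turn": 0},
  {"claw": 1,"delta_pos": [0,0,-0.8],"turn": 0},
  {"claw": 1,"delta_pos": [0,0,-0.8],"turn": 0},
  {"claw": 1,"delta_pos": [0,0,-0.8],"turn": 0},
  {"claw": 1,"delta_pos": [0,0,-0.8],"turn": 0},
  {"claw": 1,"delta_pos": [0,0,0],"turn": 0},
  {"claw": 1,"delta_pos": [0,0,0],"turn": 0},
])

```text
time_s: 23.52
eef_pos: [0.6159, -0.2335, 0.1041]
orientation: [2.145, 2.291, 0.001]
force: [0.4, 0.2, -1.0]
width: 0.468
grasp_force: 40.3
```

```bash
python3 goto.py .4464 .0632 .016 93.7
```

```text
t 23.52 pos [ 0.6159 -0.2335  0.1041] yaw 93.79 tilt 0.2 j6 -0.6 w 0.468 F [ 0.4  0.2 -1. ]
units if shift first [12.29 -5.98  3.52] turn 0.01 | after turn [12.28 -6.    3.52]
```

move_arm([
  {"claw": 1,"delta_pos": [0.945,-0.46,0],"turn": 0},
  {"claw": 1,"delta_pos": [0.945,-0.46,0],"turn": 0},
  {"claw": 1,"delta_pos": [0.945,-0.46,0],"turn": 0},
  {"claw": 1,"delta_pos": [0.945,-0.46,0],"turn": 0},
  {"claw": 1,"delta_pos": [0.945,-0.46,0],"turn": 0},
  {"claw": 1,"delta_pos": [0.945,-0.46,0],"turn": 0},
  {"claw": 1,"delta_pos": [0.945,-0.46,0],"turn": 0},
  {"claw": 1,"delta_pos": [0.945,-0.46,0],"turn": 0},
  {"claw": 1,"delta_pos": [0.945,-0.46,0],"turn": 0},
  {"claw": 1,"delta_pos": [0.945,-0.46,0],"turn": 0},
  {"claw": 1,"delta_pos": [0.945,-0.46,0],"turn": 0},
  {"claw": 1,"delta_pos": [0.945,-0.46,0],"turn": 0},
  {"claw": 1,"delta_pos": [0.945,-0.46,0],"turn": 0},
  {"claw": 1,"delta_pos": [0,0,0.8],"turn": 0},
  {"claw": 1,"delta_pos": [0,0,0.8],"turn": 0},
  {"claw": 1,"delta_pos": [0,0,0.8],"turn": 0},
  {"claw": 1,"delta_pos": [0,0,0.4],"turn": 0},
  {"claw": 1,"delta_pos": [0,0,0.3],"turn": 0},
  {"claw": 1,"delta_pos": [0,0,0],"turn": 0},
  {"claw": 1,"delta_pos": [0,0,0],"turn": 0},
])

```text
time_s: 25.18
eef_pos: [0.445, 0.0636, 0.0243]
orientation: [-2.146, -2.292, 0.002]
force: [-0.3, 0.8, 0.5]
width: 0.467
grasp_force: 40.4
```

```bash
python3 goto.py .4464 .0632 .0172 93.7
```

```text
t 25.18 pos [0.445  0.0636 0.0243] yaw 93.77 tilt 0.1 j6 -0.17 w 0.467 F [-0.3  0.8  0.5]
units if shift first [-0.02  0.06  0.28] turn 0.01 | after turn [-0.02  0.06  0.28]
```

move_arm([
  {"claw": 1,"delta_pos": [0,0.04,0.18],"turn": 0},
  {"claw": 1,"delta_pos": [0,0,0.1],"turn": 0},
  {"claw": 1,"delta_pos": [0,0,0],"turn": 0},
  {"claw": -0.3,"delta_pos": [0,0,0],"turn": 0},
  {"claw": -0.3,"delta_pos": [0,0,0],"turn": 0},
  {"claw": -0.3,"delta_pos": [0,0,0],"turn": 0},
  {"claw": -0.3,"delta_pos": [0,0,0],"turn": 0},
  {"claw": -0.3,"delta_pos": [0,0,-0.4],"turn": 0},
  {"claw": -0.3,"delta_pos": [0,0,-0.8],"turn": 0},
  {"claw": -0.3,"delta_pos": [0,0,-0.8],"turn": 0},
  {"claw": -0.4,"delta_pos": [0,0,-0.8],"turn": 0},
  {"claw": -0.4,"delta_pos": [0,0,-0.8],"turn": 0},
  {"claw": -0.4,"delta_pos": [0,0,-0.8],"turn": 0},
  {"claw": -0.4,"delta_pos": [0,0,-0.8],"turn": 0},
  {"claw": -0.4,"delta_pos": [0,0,-0.8],"turn": 0.5},
  {"claw": -0.4,"delta_pos": [0,0,-0.8],"turn": 0.85},
  {"claw": -0.4,"delta_pos": [0,0,0],"turn": 0},
  {"claw": -0.4,"delta_pos": [0,0,0],"turn": 0},
])

```text
time_s: 26.68
eef_pos: [0.4471, 0.0636, 0.1887]
orientation: [2.294, 2.143, 0.003]
force: [0.4, -0.0, -0.4]
width: 0.703
grasp_force: 0.0
```

```bash
python3 snap.py w10; python3 goto.py .6566 -.0571 .17 86
```

```text
26.6833 [0.4471 0.0636 0.1887] [2.2938 2.1435 0.003 ] [-0.107  0.363  1.902 -0.     0.873 -0.039] 0.703 [ 0.43 -0.03 -0.39]
t 26.73 pos [0.4462 0.0637 0.1878] yaw 86.12 tilt 0.01 j6 -0.04 w 0.699 F [-0.6  0.  -1.2]
units if shift first [-4.25  8.72  0.71] turn 0.02 | after turn [-4.23  8.73  0.71]
```

View pics/w10.png

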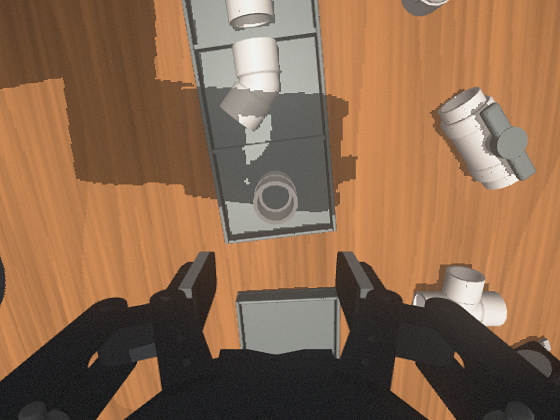

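From above, both elbows lie within their own cells, (252,90) for the 45° elbow, and the coupling stands in the third at (275,197). I go on to the tee.

move_arm([
  {"claw": -0.4,"delta_pos": [-0.47,0.97,0.1],"turn": 0},
  {"claw": -0.4,"delta_pos": [-0.47,0.97,0.1],"turn": 0},
  {"claw": -0.4,"delta_pos": [-0.47,0.97,0.1],"turn": 0},
  {"claw": -0.4,"delta_pos": [-0.47,0.97,0.1],"turn": 0},
  {"claw": -0.4,"delta_pos": [-0.47,0.97,0.1],"turn": 0},
  {"claw": -0.4,"delta_pos": [-0.47,0.97,0.1],"turn": 0},
  {"claw": -0.4,"delta_pos": [-0.47,0.97,0.1],"turn": 0},
  {"claw": -0.4,"delta_pos": [-0.47,0.97,0],"turn": 0},
  {"claw": -0.4,"delta_pos": [-0.47,0.97,0],"turn": 0},
  {"claw": -0.4,"delta_pos": [0,0,0],"turn": 0},
  {"claw": -0.4,"delta_pos": [0,0,0],"turn": 0},
])

```text
time_s: 27.65
eef_pos: [0.6567, -0.0576, 0.1677]
orientation: [-2.295, -2.141, 0.003]
force: [-0.9, 0.6, -0.1]
width: 0.696
grasp_force: 0.0
```

```bash
python3 snap.py w11; python3 goto.py .6566 -.0571 .002 86; python3 - <<'E'
from h import *
im,d,p,T=pickle.load(open('w11.pkl','rb')); c=(.655,-.08)
o=ortho(im,p,T,.0205,c,.075,.0003); cv2.imwrite('pics/o11.png',o)
E
```

```text
27.65 [ 0.6567 -0.0576  0.1677] [-2.2951 -2.1409  0.0028] [-0.257  0.645  1.397  0.     1.103 -0.187] 0.696 [-0.88  0.56 -0.11]
t 27.7 pos [ 0.6556 -0.0567  0.1679] yaw 86.05 tilt 0.28 j6 -0.19 w 0.702 F [-0.7  0.6 -0.4]
units if shift first [-0.01  0.04  6.64] turn 0.01 | after turn [-0.01  0.04  6.64]
```

View pics/o11.png

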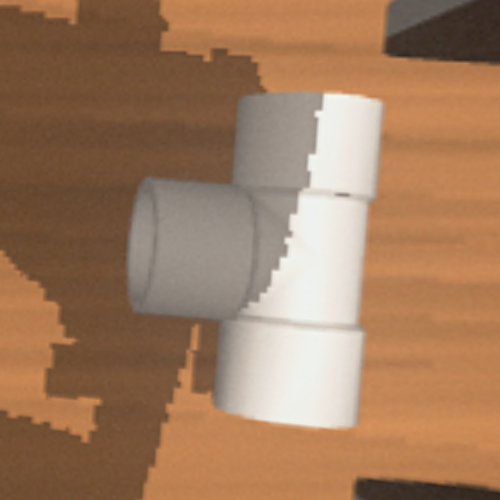

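The tee's crossing is at (0.6526, -0.0944) with the branch at about 86°. The tool already stands over the branch, so I descend, grip and lift.

move_arm([
  {"claw": -0.4,"delta_pos": [0.02,0,0.6],"turn": 0},
  {"claw": -0.4,"delta_pos": [0,0,1],"turn": 0},
  {"claw": -0.4,"delta_pos": [0,0,1],"turn": 0},
  {"claw": -0.4,"delta_pos": [0,0,1],"turn": 0},
  {"claw": -0.4,"delta_pos": [0,0,1],"turn": 0},
  {"claw": -0.4,"delta_pos": [0,0,1],"turn": 0},
  {"claw": -0.4,"delta_pos": [0,0,0.7],"turn": 0},
  {"claw": -0.4,"delta_pos": [0,0,0.34],"turn": 0},
  {"claw": -0.4,"delta_pos": [0,0,0],"turn": 0},
  {"claw": -0.4,"delta_pos": [0,0,0],"turn": 0},
], grip_force=40)

```text
time_s: 28.53
eef_pos: [0.6563, -0.0558, 0.0042]
orientation: [-2.295, -2.143, 0.001]
force: [-0.1, 0.4, -0.3]
width: 0.699
grasp_force: 0.0
```

```bash
python3 goto.py .6552 -.0565 .002 86
```

```text
t 28.53 pos [ 0.6563 -0.0558  0.0042] yaw 86.09 tilt 0.08 j6 -0.19 w 0.699 F [-0.1  0.4 -0.3]
units if shift first [-0.03 -0.04  0.09] turn 0.02 | after turn [-0.03 -0.04  0.09]
```

move_arm([
  {"claw": 1,"delta_pos": [0,0,0.08],"turn": 0},
  {"claw": 1,"delta_pos": [0,0,0],"turn": 0},
  {"claw": 1,"delta_pos": [0,0,0],"turn": 0},
  {"claw": 1,"delta_pos": [0,0,0],"turn": 0},
  {"claw": 1,"delta_pos": [0,0,0],"turn": 0},
  {"claw": 1,"delta_pos": [0,0,0],"turn": 0},
  {"claw": 1,"delta_pos": [0,0,0],"turn": 0},
  {"claw": 1,"delta_pos": [0,0,-0.4],"turn": 0},
  {"claw": 1,"delta_pos": [0,0,-0.8],"turn": 0},
  {"claw": 1,"delta_pos": [0,0,-0.8],"turn": 0},
  {"claw": 1,"delta_pos": [0,0,-0.8],"turn": 0},
  {"claw": 1,"delta_pos": [0,0,-0.8],"turn": -0.58},
  {"claw": 1,"delta_pos": [0,0,0],"turn": 0},
  {"claw": 1,"delta_pos": [0,0,0],"turn": 0},
], grip_force=50)

```text
time_s: 29.7
eef_pos: [0.6578, -0.0567, 0.0938]
orientation: [2.233, 2.206, 0.002]
force: [-0.0, -0.1, -0.8]
width: 0.461
grasp_force: 50.4
```

```bash
python3 goto.py .4499 -.1885 .006 89.4
```

```text
t 29.7 pos [ 0.6578 -0.0567  0.0938] yaw 89.32 tilt 0.16 j6 -0.24 w 0.461 F [-0.  -0.1 -0.8]
units if shift first [-5.37 -8.25  3.51] turn -0.01 | after turn [-5.36 -8.26  3.51]
```

move_arm([
  {"claw": 1,"delta_pos": [-0.595,-0.917,0],"turn": 0},
  {"claw": 1,"delta_pos": [-0.595,-0.917,0],"turn": 0},
  {"claw": 1,"delta_pos": [-0.595,-0.917,0],"turn": 0},
  {"claw": 1,"delta_pos": [-0.595,-0.917,0],"turn": 0},
  {"claw": 1,"delta_pos": [-0.595,-0.917,0],"turn": 0},
  {"claw": 1,"delta_pos": [-0.595,-0.917,0],"turn": 0},
  {"claw": 1,"delta_pos": [-0.595,-0.917,0],"turn": 0},
  {"claw": 1,"delta_pos": [-0.595,-0.917,0],"turn": 0},
  {"claw": 1,"delta_pos": [-0.595,-0.917,0],"turn": 0},
  {"claw": 1,"delta_pos": [0,0,0],"turn": 0},
  {"claw": 1,"delta_pos": [0,0,0.8],"turn": 0},
  {"claw": 1,"delta_pos": [0,0,0.8],"turn": 0},
  {"claw": 1,"delta_pos": [0,0,0.8],"turn": 0},
  {"claw": 1,"delta_pos": [0,0,0.4],"turn": 0},
  {"claw": 1,"delta_pos": [0,0,0.3],"turn": 0},
  {"claw": 1,"delta_pos": [0,0,0],"turn": 0},
  {"claw": 1,"delta_pos": [0,0,0],"turn": 0},
])

```text
time_s: 31.12
eef_pos: [0.4493, -0.1877, 0.0145]
orientation: [-2.233, -2.209, 0.0]
force: [0.1, 0.1, -1.0]
width: 0.46
grasp_force: 50.5
```

```bash
python3 goto.py .4499 -.1885 .006 89.4; python3 goto.py .5968 .2425 .15 89.4
```

```text
t 31.12 pos [ 0.4493 -0.1877  0.0145] yaw 89.38 tilt 0.05 j6 -0.61 w 0.46 F [ 0.1  0.1 -1. ]
units if shift first [-0.03  0.02  0.34] turn -0.0 | after turn [-0.03  0.02  0.34]
t 31.12 pos [ 0.4493 -0.1877  0.0145] yaw 89.38 tilt 0.05 j6 -0.61 w 0.46 F [ 0.1  0.1 -1. ]
units if shift first [17.27  5.71 -5.42] turn -0.0 | after turn [17.27  5.72 -5.42]
```

move_arm([
  {"claw": 1,"delta_pos": [-0.02,0,0.2],"turn": 0},
  {"claw": 1,"delta_pos": [0,0,0.14],"turn": 0},
  {"claw": 1,"delta_pos": [0,0,0],"turn": 0},
  {"claw": -0.3,"delta_pos": [0,0,0],"turn": 0},
  {"claw": -0.3,"delta_pos": [0,0,0],"turn": 0},
  {"claw": -0.3,"delta_pos": [0,0,0],"turn": 0},
  {"claw": -0.3,"delta_pos": [0,0,0],"turn": 0},
  {"claw": -0.3,"delta_pos": [0,0,-0.4],"turn": 0},
  {"claw": -0.3,"delta_pos": [0,0,-0.8],"turn": 0},
  {"claw": -0.3,"delta_pos": [0,0,-0.8],"turn": 0},
  {"claw": -0.4,"delta_pos": [0,0,-1],"turn": 0},
  {"claw": -0.4,"delta_pos": [0,0,-1],"turn": 0},
  {"claw": -0.4,"delta_pos": [0,0,-1],"turn": 0},
  {"claw": -0.4,"delta_pos": [0,0,-1],"turn": 0},
])

```text
time_s: 32.28
eef_pos: [0.4488, -0.1882, 0.158]
orientation: [-2.234, -2.209, 0.0]
force: [0.2, -0.1, 0.3]
width: 0.699
grasp_force: 0.0
```

move_arm([
  {"claw": -0.4,"delta_pos": [0.96,0.317,0],"turn": 0},
  {"claw": -0.4,"delta_pos": [0.96,0.317,0],"turn": 0},
  {"claw": -0.4,"delta_pos": [0.96,0.317,0],"turn": 0},
  {"claw": -0.4,"delta_pos": [0.96,0.317,0],"turn": 0},
  {"claw": -0.4,"delta_pos": [0.96,0.317,0],"turn": 0},
  {"claw": -0.4,"delta_pos": [0.96,0.317,0],"turn": 0},
  {"claw": -0.4,"delta_pos": [0.96,0.317,0],"turn": 0},
  {"claw": -0.4,"delta_pos": [0.96,0.317,0],"turn": 0},
  {"claw": -0.4,"delta_pos": [0.96,0.317,0],"turn": 0},
  {"claw": -0.4,"delta_pos": [0.96,0.317,0],"turn": 0},
  {"claw": -0.4,"delta_pos": [0.96,0.317,0],"turn": 0},
  {"claw": -0.4,"delta_pos": [0.96,0.317,0],"turn": 0},
  {"claw": -0.4,"delta_pos": [0.96,0.317,0],"turn": 0},
  {"claw": -0.4,"delta_pos": [0.96,0.317,0],"turn": 0},
  {"claw": -0.4,"delta_pos": [0.96,0.317,0],"turn": 0},
  {"claw": -0.4,"delta_pos": [0.96,0.317,0],"turn": 0},
  {"claw": -0.4,"delta_pos": [0.96,0.317,0],"turn": 0},
  {"claw": -0.4,"delta_pos": [0.96,0.317,0],"turn": 0},
  {"claw": -0.4,"delta_pos": [0,0,0],"turn": 0},
  {"claw": -0.4,"delta_pos": [0,0,0],"turn": 0},
])

```text
time_s: 33.95
eef_pos: [0.5963, 0.2429, 0.1565]
orientation: [2.231, 2.212, -0.0]
force: [-0.2, -0.3, 0.5]
width: 0.7
grasp_force: 0.0
```

```bash
python3 snap.py w12; python3 - <<'E'
from h import *
im,d,p,T=pickle.load(open('w12.pkl','rb')); c=(.597,.2425)
P=cloud(p,T,d); s=(np.hypot(P[...,0]-c[0],P[...,1]-c[1])<.035)&(P[...,2]>.022)&(P[...,2]<.05)&(d>0)
q=P[s]; print(len(q),(q.max(0)-q.min(0)).round(4)); print(cv2.minEnclosingCircle((q[:,:2]*1000).astype(np.float32)))
E
python3 goto.py .5968 .2425 .004 89.4
```

```text
33.95 [0.5963 0.2429 0.1565] [ 2.2309e+00  2.2117e+00 -4.0000e-04] [ 0.214  0.639  1.45  -0.     1.053  0.223] 0.7 [-0.22 -0.31  0.5 ]
1568 [0.0392 0.0399 0.0212]
((598.0087280273438, 245.87506103515625), 20.462738037109375)
t 34.0 pos [0.5959 0.2419 0.1564] yaw 89.43 tilt 0.07 j6 0.22 w 0.695 F [-0.3  0.   0.4]
units if shift first [0.02 0.04 6.1 ] turn 0.01 | after turn [0.02 0.04 6.1 ]
```

move_arm([
  {"claw": -0.4,"delta_pos": [0.1,0.07,0.6],"turn": 0},
  {"claw": -0.4,"delta_pos": [0,0,1],"turn": 0},
  {"claw": -0.4,"delta_pos": [0,0,1],"turn": 0},
  {"claw": -0.4,"delta_pos": [0,0,1],"turn": 0},
  {"claw": -0.4,"delta_pos": [0,0,1],"turn": 0},
  {"claw": -0.4,"delta_pos": [0,0,0.8],"turn": 0},
  {"claw": -0.4,"delta_pos": [0,0,0.6],"turn": 0},
  {"claw": -0.4,"delta_pos": [0,0,0],"turn": 0},
  {"claw": 1,"delta_pos": [0,0,0],"turn": 0},
  {"claw": 1,"delta_pos": [0,0,0],"turn": 0},
  {"claw": 1,"delta_pos": [0,0,0],"turn": 0},
  {"claw": 1,"delta_pos": [0,0,0],"turn": 0},
  {"claw": 1,"delta_pos": [0,0,0],"turn": 0},
  {"claw": 1,"delta_pos": [0,0,0],"turn": 0},
  {"claw": 1,"delta_pos": [0,0,0],"turn": 0},
], grip_force=40)

```text
time_s: 35.25
eef_pos: [0.5989, 0.2445, 0.0072]
orientation: [2.233, 2.209, 0.002]
force: [0.7, 0.0, 2.7]
width: 0.468
grasp_force: 40.3
```

move_arm([
  {"claw": 1,"delta_pos": [0,0,-0.4],"turn": 0},
  {"claw": 1,"delta_pos": [0,0,-0.8],"turn": 0},
  {"claw": 1,"delta_pos": [0,0,-0.8],"turn": 0},
  {"claw": 1,"delta_pos": [0,0,-0.8],"turn": 0},
  {"claw": 1,"delta_pos": [0,0,-0.8],"turn": 0},
  {"claw": 1,"delta_pos": [0,0,-0.8],"turn": 0},
  {"claw": 1,"delta_pos": [0,0,0],"turn": 0},
  {"claw": 1,"delta_pos": [0,0,0],"turn": 0},
])

```text
time_s: 35.92
eef_pos: [0.5992, 0.2447, 0.118]
orientation: [2.232, 2.208, 0.004]
force: [0.3, 0.5, -1.2]
width: 0.467
grasp_force: 40.3
```

```bash
python3 goto.py .4507 -.1145 .008 89.4
```

```text
t 35.92 pos [0.5992 0.2447 0.118 ] yaw 89.38 tilt 0.19 j6 0.23 w 0.467 F [ 0.3  0.5 -1.2]
units if shift first [-14.43  -5.78   4.4 ] turn -0.0 | after turn [-14.43  -5.79   4.4 ]
```

move_arm([
  {"claw": 1,"delta_pos": [-0.962,-0.386,0],"turn": 0},
  {"claw": 1,"delta_pos": [-0.962,-0.386,0],"turn": 0},
  {"claw": 1,"delta_pos": [-0.962,-0.386,0],"turn": 0},
  {"claw": 1,"delta_pos": [-0.962,-0.386,0],"turn": 0},
  {"claw": 1,"delta_pos": [-0.962,-0.386,0],"turn": 0},
  {"claw": 1,"delta_pos": [-0.962,-0.386,0],"turn": 0},
  {"claw": 1,"delta_pos": [-0.962,-0.386,0],"turn": 0},
  {"claw": 1,"delta_pos": [-0.962,-0.386,0],"turn": 0},
  {"claw": 1,"delta_pos": [-0.962,-0.386,0],"turn": 0},
  {"claw": 1,"delta_pos": [-0.962,-0.386,0],"turn": 0},
  {"claw": 1,"delta_pos": [-0.962,-0.386,0],"turn": 0},
  {"claw": 1,"delta_pos": [-0.962,-0.386,0],"turn": 0},
  {"claw": 1,"delta_pos": [-0.962,-0.386,0],"turn": 0},
  {"claw": 1,"delta_pos": [-0.962,-0.386,0],"turn": 0},
  {"claw": 1,"delta_pos": [-0.962,-0.386,0],"turn": 0},
  {"claw": 1,"delta_pos": [0,0,0],"turn": 0},
  {"claw": 1,"delta_pos": [0,0,0.8],"turn": 0},
  {"claw": 1,"delta_pos": [0,0,0.8],"turn": 0},
  {"claw": 1,"delta_pos": [0,0,0.8],"turn": 0},
  {"claw": 1,"delta_pos": [0,0,0.8],"turn": 0},
])

```text
time_s: 37.58
eef_pos: [0.4492, -0.1141, 0.0349]
orientation: [-2.233, -2.208, 0.0]
force: [0.6, 0.2, -0.4]
width: 0.472
grasp_force: 40.4
```

move_arm([
  {"claw": 1,"delta_pos": [0,0,0.5],"turn": 0},
  {"claw": 1,"delta_pos": [0,0,0],"turn": 0},
  {"claw": 1,"delta_pos": [0,0,0],"turn": 0},
])

```text
time_s: 37.83
eef_pos: [0.4488, -0.1139, 0.0228]
orientation: [-2.231, -2.207, 0.002]
force: [1.2, 0.3, -1.0]
width: 0.467
grasp_force: 40.4
```

```bash
python3 goto.py .4507 -.1145 .011 89.4
```

```text
t 37.83 pos [ 0.4488 -0.1139  0.0228] yaw 89.39 tilt 0.2 j6 -0.48 w 0.467 F [ 1.2  0.3 -1. ]
units if shift first [-0.02  0.08  0.47] turn -0.0 | after turn [-0.02  0.08  0.47]
```

Lower the rest, release, then retreat high and away for a final look.

move_arm([
  {"claw": 1,"delta_pos": [0,0.05,0.25],"turn": 0},
  {"claw": 1,"delta_pos": [0,0,0.15],"turn": 0},
  {"claw": 1,"delta_pos": [0,0,0.07],"turn": 0},
  {"claw": 1,"delta_pos": [0,0,0],"turn": 0},
  {"claw": -0.3,"delta_pos": [0,0,0],"turn": 0},
  {"claw": -0.3,"delta_pos": [0,0,0],"turn": 0},
  {"claw": -0.3,"delta_pos": [0,0,0],"turn": 0},
  {"claw": -0.3,"delta_pos": [0,0,0],"turn": 0},
  {"claw": -0.3,"delta_pos": [0,0,-0.4],"turn": 0},
  {"claw": -0.3,"delta_pos": [0,0,-0.8],"turn": 0},
  {"claw": -0.3,"delta_pos": [0,0,-0.8],"turn": 0},
  {"claw": -0.3,"delta_pos": [0,0,-1],"turn": 0},
  {"claw": -0.3,"delta_pos": [0,0,-1],"turn": 0},
  {"claw": -0.3,"delta_pos": [0,0,-1],"turn": 0},
  {"claw": -0.3,"delta_pos": [0,0,-1],"turn": 0},
  {"claw": -0.3,"delta_pos": [0,0,-1],"turn": 0},
  {"claw": -0.3,"delta_pos": [0,0,-1],"turn": 0},
  {"claw": -0.3,"delta_pos": [0,0,-1],"turn": 0},
  {"claw": -0.3,"delta_pos": [0,0,0],"turn": 0},
  {"claw": -0.3,"delta_pos": [0,0,0],"turn": 0},
])

```text
time_s: 39.5
eef_pos: [0.4514, -0.115, 0.239]
orientation: [2.231, 2.206, 0.002]
force: [-0.1, 0.1, -0.2]
width: 0.649
grasp_force: 0.0
```

```bash
python3 snap.py w13; python3 - <<'E'
from h import *
from station import capture,camera_params
P={}
for n in ['scene','side']:
    im,d=capture(n); p=camera_params(n); T=np.array(p['pose']); P[n]=cloud(p,T,d); P[n][d<=0]=np.nan
    o=im if n=='scene' else o
    for k,c in dict(e90=(.435,.25),e45=(.44,.165),coup=(.446,.063),tee=(.45,-.21),cap=(.45,-.1145),valve=(.66,.11),cement=(.68,.41),tape=(.75,-.17)).items():
        h=.045 if k in('e90','e45','tee','cement','tape','valve') else .03
        q=P[n]; s=(np.hypot(q[...,0]-c[0],q[...,1]-c[1])<h)&(q[...,2]>.028)&(q[...,2]<.1); 
        if s.sum(): print(n,k,s.sum(),'zmax95',np.percentile(q[s][:,2],96).round(3),'xy',((q[s].min(0)+q[s].max(0))/2).round(3)[:2])
w=cv2.imread('pics/w13.png'); cv2.imwrite('pics/f.png',np.hstack([cv2.resize(w,(400,300)),cv2.resize(im,(400,300))]))
E
```

```text
39.5 [ 0.4514 -0.115   0.239 ] [2.2306e+00 2.2064e+00 2.0000e-03] [-0.49   0.302  1.812  0.     1.024 -0.479] 0.649 [-0.13  0.07 -0.18]
scene e90 366 zmax95 0.047 xy [0.447 0.248]
scene e45 361 zmax95 0.047 xy [0.429 0.168]
scene coup 270 zmax95 0.067 xy [0.447 0.064]
scene tee 365 zmax95 0.047 xy [ 0.45 -0.21]
scene cap 139 zmax95 0.047 xy [ 0.452 -0.111]
scene valve 686 zmax95 0.069 xy [0.661 0.11 ]
scene cement 754 zmax95 0.09 xy [0.678 0.401]
scene tape 425 zmax95 0.07 xy [ 0.756 -0.189]
side e90 764 zmax95 0.044 xy [0.445 0.249]
side e45 498 zmax95 0.045 xy [0.427 0.171]
side coup 422 zmax95 0.064 xy [0.445 0.063]
side tee 374 zmax95 0.045 xy [ 0.45  -0.206]
side cap 171 zmax95 0.045 xy [ 0.448 -0.11 ]
side valve 540 zmax95 0.067 xy [0.655 0.109]
side cement 1174 zmax95 0.088 xy [0.677 0.399]
side tape 416 zmax95 0.067 xy [ 0.753 -0.187]
```

View pics/f.png

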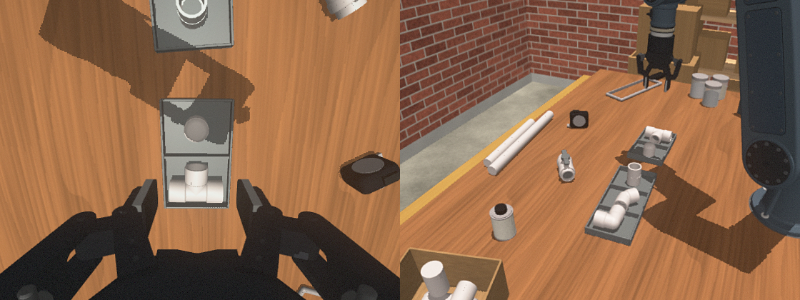

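All five fittings are in their cells at floor height: tops are 45 mm for the elbows, tee and cap, and 64 mm for the coupling. Tee at (195,183) and cap at (197,130) sit well inside tray2, and the bystanders are unmoved. I hand in the job.

```bash
python3 -c "from station import r; print(r.sign_off())"
```

```text
the job is handed in; nothing more can be done
None
```

Both kits are made up and handed in at about 40 s of the 102 s limit: all five fittings are resting on the floor of their own cells, the same way up as before, and the ball valve, cement can and tape measure were left alone.

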